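# Put the class's head-heavy tools away level

### The job

The painting class is over: put the tools away in the two-bay crate, taking each by its balance point so that it is carried level, and laying it down rather than dropping it. First lay every ink roller in the open blue bay, then slide the clear cover all the way across over the rollers, and lay every mallet in the yellow bay that this uncovers; each tool lies flat on its bay's floor, lengthways and beside the others, not on top of them. Leave the other things on the table alone.

Things in the scene. Friction and masses are not known exactly. Their poses are not given: they have to be found in the camera images.
- roller_a_mid (a point): ink roller (may be absent), 202 mm long: heavy black rubber roller (44 mm diameter, 60 mm wide, 74 mm over its fork) at the +x end, round blue shaft 22 mm thick, blue end knob 44 mm across. It lies level, shaft axis 22 mm up. This point: on the axis, half-way along; +x towards the roller. Balance point: 35 mm from here towards the roller, on the shaft; the fork's cross-bar begins 13 mm beyond it
- roller_b_mid (a point): ink roller (may be absent), 202 mm long: heavy black rubber roller (44 mm diameter, 60 mm wide, 74 mm over its fork) at the +x end, round blue shaft 22 mm thick, blue end knob 44 mm across. It lies level, shaft axis 22 mm up. This point: on the axis, half-way along; +x towards the roller. Balance point: 35 mm from here towards the roller, on the shaft; the fork's cross-bar begins 13 mm beyond it
- mallet_a_mid (a point): mallet (may be absent), 196 mm long: heavy white and grey block head (36 mm along the shaft, 50 mm across, 44 mm high) at the +x end, round yellow shaft 22 mm thick, yellow end knob 44 mm across. It lies level, shaft axis 22 mm up. This point: on the axis, half-way along; +x towards the head. Balance point: 46 mm from here towards the head, on the shaft; the head begins 16 mm beyond it
- mallet_b_mid (a point): mallet (may be absent), 196 mm long: heavy white and grey block head (36 mm along the shaft, 50 mm across, 44 mm high) at the +x end, round yellow shaft 22 mm thick, yellow end knob 44 mm across. It lies level, shaft axis 22 mm up. This point: on the axis, half-way along; +x towards the head. Balance point: 46 mm from here towards the head, on the shaft; the head begins 16 mm beyond it
- mallet_c_mid (a point): mallet (may be absent), 196 mm long: heavy white and grey block head (36 mm along the shaft, 50 mm across, 44 mm high) at the +x end, round yellow shaft 22 mm thick, yellow end knob 44 mm across. It lies level, shaft axis 22 mm up. This point: on the axis, half-way along; +x towards the head. Balance point: 46 mm from here towards the head, on the shaft; the head begins 16 mm beyond it
- roller_a: the same ink roller, 0.5 to 0.75 kg; origin under its balance point, 22 mm below the shaft axis; +x towards the roller. Held away from its balance point it swings down at the heavy end
- roller_b: the same ink roller, 0.5 to 0.75 kg; origin under its balance point, 22 mm below the shaft axis; +x towards the roller. Held away from its balance point it swings down at the heavy end
- mallet_a: the same mallet, 0.55 to 0.85 kg; origin under its balance point, 22 mm below the shaft axis; +x towards the head. Held away from its balance point it swings down at the heavy end
- mallet_b: the same mallet, 0.55 to 0.85 kg; origin under its balance point, 22 mm below the shaft axis; +x towards the head. Held away from its balance point it swings down at the heavy end
- mallet_c: the same mallet, 0.55 to 0.85 kg; origin under its balance point, 22 mm below the shaft axis; +x towards the head. Held away from its balance point it swings down at the heavy end
- roller_bay (a point): blue-floored left (+y) bay of the tool crate, for the ink rollers, open at the start. Inside 240 mm along x (the way the tools lie, heads at either end) by 220 mm along y. This point: centre of its floor; x, y are the crate's. The fixed plywood crate measures 256 by 464 mm, walls 8 mm thick and 54 mm high above the table, floor 6 mm thick
- mallet_bay (a point): yellow-floored right (-y) bay of the tool crate, for the mallets, covered at the start. Inside 240 mm along x (the way the tools lie, heads at either end) by 220 mm along y. This point: centre of its floor; x, y are the crate's. The fixed plywood crate measures 256 by 464 mm, walls 8 mm thick and 54 mm high above the table, floor 6 mm thick
- cover (a joint): slide of the crate's clear cover, m: 0 = wholly over the mallet (yellow) bay, 0.228 = at its stop, wholly over the roller (blue) bay; it moves along the crate's +y and stays where it is left, about 3 N of friction. Its underside is 57 mm and its top 62 mm above the table
- cover_grip (a point): centre of the red grip bar on the cover: 60 mm along the crate's x, 14 mm thick along its y, 26 mm tall (top 88 mm above the table), near the cover's front edge; moves with the cover
- brush: paint brush 160 mm long lying among the tools; origin under its middle; a bystander, leave alone
- jar: small paint jar with orange lid, 57 mm across, 50 mm high; origin under its centre; a bystander, leave alone
- mug: blue mug, 80 mm across, 90 mm high; origin under its centre; a bystander, leave alone
- paint_red: red paint jar with white lid, 68 mm across, 90 mm high; origin under its centre; a bystander, leave alone
- paint_teal: blue paint jar with white lid, 68 mm across, 90 mm high; origin under its centre; a bystander, leave alone
There are look-alikes about, which are no part of the job. What is shaped like the mallet_c but orange is not meant.

How it is judged:
By the outcome, as a careful person would: the job done as asked, in the order asked, and still so for the second after the job is handed in, with the robot touching nothing.
Of roller_a, roller_b only 1 to 2 are there at a start; the rules pass over those that are not, and their reading is None.
Of mallet_a, mallet_b, mallet_c only 2 to 3 are there at a start; the rules pass over those that are not, and their reading is None.
At some moment in a run one of mallet_a, mallet_b, mallet_c may be knocked a few centimetres aside while the robot is not near it.
It also fails if it takes over 210 s, if anything falls off the work surface, if the arm or the gripper's body presses on something with over 40 N, if the wrist force passes 120 N, or if a joint passes its speed limit or range.

### The arm

A 6-joint arm with a two-finger parallel gripper is mounted at the origin on the work surface. World frame = base frame: x ahead of the robot, y to its left, z up, the work surface at z = 0. Lengths are in m, angles in rad, forces in N, time in s.
With the tool pointing down it reaches from about 0.3 to 0.825 m from the base axis. Payload 5.4 kg.
Tool frame: the origin (TCP) lies midway between the tips of the shut fingers; the grasp point (between the pads) lies 19 mm behind it (env.tcp_to_grasp is the distance from the TCP to the grasp point, in m); z points along the fingers, y is the direction in which the jaws open and shut (so a half turn about z gives the same grasp; the last joint's range is limited). The gripper opens to 92 mm and grips with 3 to 60 N. Pads are 20 mm wide; open, the fingers measure 128 mm over their backs; the gripper's body (75 mm by 189 mm) begins 69 mm behind the grasp point.
Start: joints at [1.037, 0.158, 1.597, -0, 1.386, -0.21], TCP at [0.183, 0.545, 0.215] pointing down, gripper open.
Joint ranges: [-2.91, 2.91], [-0.94, 2.29], [0.18, 2.7], [-1.29, 4.43], [0.17, 2.64], [-3, 3]. Speed limits (rad/s): [2.57, 2.57, 3.14, 3.14, 3.14, 3.14].

### API

Orientations are given as a unit quaternion [w, x, y, z].
In Python, from bench import get_state, vision, job, env gives the robot as it stands.
- The arm moves only by the tool move_arm, never from a script. Its argument "commands" is a list of rows, each a list of 6 numbers: the shift along the tool's x, y, z in m, then the turn, a rotation vector about the tool's x, y, z in degrees. In form: [[dx, dy, dz, ax, ay, az], ...]. A call has 1 to 5 rows; each row shifts and turns the commanded pose from where the row before left it, along the tool's axes as they then stand; what a row does not reach is not made up. A row lasts 1/8 s, in which the tool goes at most 62.5 mm and 10.7 degrees, less where a joint would pass 70% of its speed; a pose out of reach is approached as far as the arm can. A call with a gripper value outside its range is refused whole. "hand" is the finger opening in m, from 0 to 0.0919, set as the call begins (left out, the last holds). The fingers move at their own pace and stop on an object; "grip_force" is the grip in N (left out, the last holds). Time passes only in rows, so rows that do not move let the fingers close. It gives the time, the measured TCP pose, the force and the opening at its end, in the units of the state.
- get_state(): the state, without advancing time (a new reading comes with each control period).
- vision.snapshot(name): name is "side" or "top" or "wrist"; returns (picture, depth): 400x640x3 uint8, red, green, blue; 400x640 float32, m along the optical axis (not along the pixel's ray), 0 where there is no reading.
- vision.camera_info(name): a dict with "K" (3x3 intrinsics, pixels), "eye" and "rotation" of the camera in the world; the wrist camera has in their place "T_tool_cam" (4x4, takes a point from camera to tool coordinates, whose origin is the TCP and whose axes are the flange's). Camera axes: x right, y down, z forward; pixel columns grow to the right and rows downward; lengths in m; the calibration is good to about 2 mm. A picture is of the moment at which its call begins: read the wrist's pose just before it. camera_info takes no time and is no camera call.
- job.hand_in(): hands the job in, once; it reports no verdict.
Trained networks look in the newest picture that a camera, given by its name, has taken for a name from the list of things; names that differ only in an ending like _2 or _b are one class to them, and where a whole thing is asked for, a point or a joint stands for the part that bears it (a point fixed in the world has none). Each returns a list of dicts, best first, with "confidence" (0 to 1); they miss things now and then, are a little off and sometimes report something else, mostly with a low value. They report only what shows in the picture. A call takes as long as a camera call. They do not tell look-alikes from the thing itself.
- vision.trace(target, camera): "region" (400x640 bool, what is visible of it) and "bbox" ([left, top, right, bottom] in pixels, round what is visible of it).
- vision.tip_of(target, camera): "position" ([column, row] in pixels: a listed point, or the origin of a listed thing).
The state is a dict: "time": time; "joint_positions": joint angles; "qd": joint speeds; "joint_efforts": joint torques, N m; "tcp_pos": TCP position; "orientation": TCP orientation; "wrist_force": force on the tool from outside, world axes, zero at the start; "ft_torque": the same for the moment, N m; "gripper_width": opening from 0.0 (shut) to 1.0 (fully open).
Only numpy, scipy, OpenCV 4.12 (cv2) and the standard library are available. Lean on these libraries where they do the work, as an engineer would, in place of code of your own. Each camera call takes 0.05 s, during which the arm holds its last target. There are 200 camera calls.

## Working session

There is one attempt and no reset: what is moved stays moved. The work goes in short steps, Python scripts to look and compute and a tool call to move; the robot and the scene stay as the last step left them, time stands still between calls to the robot, and variables do not carry over. Pictures are saved under pics/ and viewed, about 12 in all and at most 16, crops included, and the job is handed in when it is done.

Besides the shell and the picture viewer there is one more tool, called after "Request:" by a JSON object that holds its "op" and its "data", one argument or row to a line. move_arm: Moves the arm, as the interface text tells. Its arguments: {"type":"object","properties":{"commands":{"type":"array","items":{"type":"array","items":{"type":"number"}}},"hand":{"type":"number"},"grip_force":{"type":"number"}},"required":["commands"]}

```bash
ls; mkdir -p pics; python3 - <<'E'
from bench import get_state, vision, job, env
import cv2,numpy as np
s=get_state();print(s)
for n in("top","side"):
    p,d=vision.snapshot(n);cv2.imwrite(f"pics/{n}0.png",p[:,:,::-1]);np.save(f"{n}_d.npy",d)
    print(vision.camera_info(n))
print(vision.camera_info("wrist"))
E
```

```text
pics
{'time': 0.0, 'joint_positions': array([ 1.03691952e+00,  1.59036072e-01,  1.59820751e+00,  2.97546579e-06,
        1.38622221e+00, -2.10108229e-01]), 'qd': array([-0.0011341 ,  0.00153324, -0.00044222,  0.00051989,  0.00025772,
       -0.00056013]), 'joint_efforts': array([ 1.44676069e-03, -3.85558784e+01, -3.22114921e+01,  7.04074278e-02,
        3.76890565e-02, -1.51739418e-04]), 'tcp_pos': array([0.1826301 , 0.54456726, 0.21363861]), 'orientation': array([-3.41779152e-04,  1.61178342e-01,  9.86924853e-01, -8.71980813e-04]), 'wrist_force': array([ 1.0985259 ,  1.20917576, -0.39987724]), 'ft_torque': array([0.01566641, 0.01931564, 0.00991655]), 'gripper_width': 0.9978495620738888}
{'K': array([[393.38863025,   0.        , 323.25110943],
       [  0.        , 393.38863025, 195.60514773],
       [  0.        ,   0.        ,   1.        ]]), 'eye': array([0.26820543, 0.04564919, 1.15165606]), 'rotation': array([ 0.07171896, -0.67584198,  0.72959377, -0.07607198])}
{'K': array([[405.48389509,   0.        , 315.14851981],
       [  0.        , 405.48389509, 200.43029642],
       [  0.        ,   0.        ,   1.        ]]), 'eye': array([ 0.22080869, -0.60209731,  0.79579284]), 'rotation': array([-0.36691252,  0.90813442, -0.1886355 ,  0.07130021])}
{'K': array([[332.43366049,   0.        , 321.09238704],
       [  0.        , 332.43366049, 201.02954365],
       [  0.        ,   0.        ,   1.        ]]), 'T_tool_cam': array([[-1.44718404e-04, -9.72061558e-01, -2.34726026e-01,
         6.56668731e-02],
       [ 9.99999469e-01,  9.87707141e-05, -1.02557669e-03,
         1.93392506e-04],
       [ 1.02010773e-03, -2.34726050e-01,  9.72061027e-01,
        -1.69920679e-01],
       [ 0.00000000e+00,  0.00000000e+00,  0.00000000e+00,
         1.00000000e+00]])}
```

View pics/top0.png

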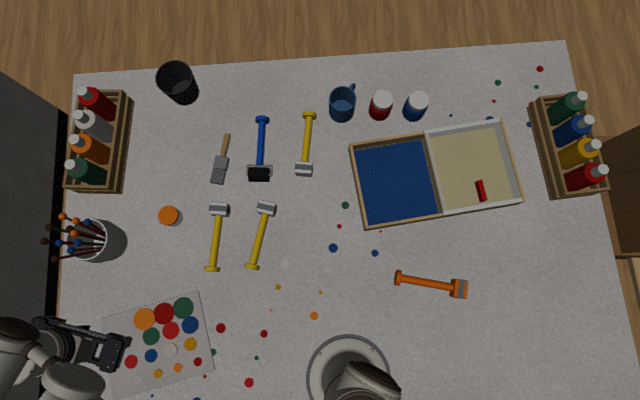

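View pics/side0.png

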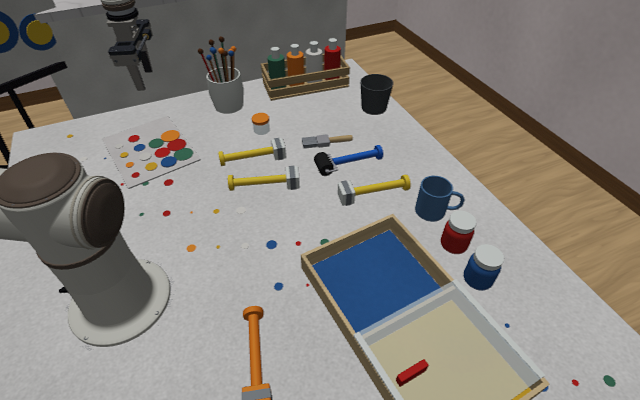

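One roller is in the top view, at (260,150), with its black head toward the robot. The mallets are at (305,145), (217,235) and (260,235). Things that could be mistaken for a mallet are the orange look-alike at (430,284), the brush at (220,160) and the cover's red bar at (480,190). Shape and yellow colour settle the mallets, blue shaft and black head the roller.

```bash
cat > h.py <<'E'
from bench import get_state, vision, job, env
import cv2,numpy as np
from scipy.spatial.transform import Rotation as R
def rot(q): return R.from_quat(np.r_[q[1:],q[0]]).as_matrix()
def campose(n):
    i=vision.camera_info(n)
    if n=="wrist":
        s=get_state();M=rot(s["orientation"]);T=i["T_tool_cam"]
        return i["K"],M@T[:3,3]+s["tcp_pos"],M@T[:3,:3]
    r=np.array(i["rotation"]); return i["K"],np.array(i["eye"]),(rot(r) if r.size==4 else r)
def snap(n,save=None):
    K,e,M=campose(n);p,d=vision.snapshot(n)
    if save: cv2.imwrite("pics/"+save,p[:,:,::-1])
    return p,cloud(d,K,e,M),(K,e,M)
def cloud(d,K,e,M):
    v,u=np.indices(d.shape);r=np.stack([(u-K[0,2])/K[0,0],(v-K[1,2])/K[1,1],np.ones(d.shape)],-1)
    P=(r*d[...,None])@M.T+e;P[d==0]=np.nan;return P
def tools(p,P,zmin=.006,zmax=.07,clip=None):
    """yellow/blue/orange shafts -> list of (colour, mid, yaw toward head, length)"""
    hsv=cv2.cvtColor(p,cv2.COLOR_RGB2HSV);out=[]
    for name,lo,hi in(("yellow",(20,130,80),(35,255,255)),("blue",(100,150,60),(125,255,255))):
        m=cv2.inRange(hsv,lo,hi)
        z=np.nan_to_num(P[...,2],nan=-1);m[(z<zmin)|(z>zmax)]=0
        n,l,st,c=cv2.connectedComponentsWithStats(m)
        for k in range(1,n):
            if st[k,4]<60: continue
            Q=P[l==k][:,:2];mu=np.median(Q,0);a=np.linalg.svd(Q-Q.mean(0),full_matrices=False)[2][0]
            L=(Q-mu)@a
            if np.ptp(L)<.08: continue
            # all raised points along axis
            A=P.reshape(-1,3);ok=(A[:,2]>zmin)&(A[:,2]<zmax);D=A[ok][:,:2]-mu
            nrm=np.array([-a[1],a[0]])
            sh=(Q-mu)@nrm; core=abs(L-np.median(L))<.04
            off=np.mean([sh[core].min(),sh[core].max()])
            s=D@a;t=D@nrm-off;s=s[(abs(t)<.011)&(abs(s)<.19)];s=np.sort(s)
            # contiguous stretch around 0
            i0=np.searchsorted(s,0);g=np.where(np.diff(s)>.02)[0]
            loi=max([x+1 for x in g if x<i0],default=0);hii=min([x for x in g if x>=i0],default=len(s)-1)
            s0,s1=s[loi],s[hii]
            c0=(L.min()+L.max())/2; m_=(s0+s1)/2
            if c0>m_: a=-a;nr=-off;
            mid=mu+nrm*off+(a*m_ if c0<=m_ else -a*m_)
            out.append((name,mid.round(4),round(np.degrees(np.arctan2(a[1],a[0])),1),round(s1-s0,4),st[k,:4].tolist()))
    return out
E
python3 - <<'E'
from h import *
p,P,(K,e,M)=snap("top")
for t in tools(p,P): print(t)
# crate: walls / floor
for uv in [(395,180),(350,148),(501,120),(522,203),(365,228),(425,130),(480,190),(443,212)]:
    print(uv,P[uv[1],uv[0]].round(3))
hsv=cv2.cvtColor(p,cv2.COLOR_RGB2HSV)
m=cv2.inRange(hsv,(100,120,40),(125,255,255));z=P[...,2];m[:, :340]=0;m[:130]=0;m[235:]=0;m[:,450:]=0
Q=P[m>0];Q=Q[np.isfinite(Q[:,0])].astype(np.float32);print("blue floor",cv2.minAreaRect(Q[:,:2]),np.median(Q[:,2]))
m=cv2.inRange(hsv,(0,150,80),(8,255,255))|cv2.inRange(hsv,(172,150,80),(180,255,255));m[:,:465]=0;m[:,500:]=0;m[:170]=0;m[210:]=0
Q=P[m>0].astype(np.float32);print("grip",cv2.minAreaRect(Q[Q[:,2]>.075][:,:2]),Q[:,2].max(),len(Q))
rr=P[115:235,340:530].reshape(-1,3);w=rr[(rr[:,2]>.045)&(rr[:,2]<.07)].astype(np.float32)
print("crate walls",cv2.minAreaRect(w[:,:2]))
E
```

```text
('yellow', array([0.672 , 0.0686]), np.float64(170.8), np.float64(0.1959), [302, 111, 14, 51])
('yellow', array([0.4117, 0.3452]), np.float64(-8.3), np.float64(0.1954), [204, 215, 18, 57])
('yellow', array([0.407 , 0.2205]), np.float64(-16.8), np.float64(0.1953), [245, 214, 23, 56])
('blue', array([0.6729, 0.2066]), np.float64(174.7), np.float64(0.2169), [256, 116, 12, 49])
('blue', array([ 0.5363, -0.1884]), np.float64(-178.0), np.float64(0.2569), [355, 140, 83, 85])
(395, 180) [ 0.542 -0.189  0.007]
(350, 148) [ 0.638 -0.059  0.051]
(501, 120) [ 0.69  -0.515  0.052]
(522, 203) [ 0.445 -0.56  -0.   ]
(365, 228) [ 0.401 -0.081  0.043]
(425, 130) [ 0.674 -0.284  0.059]
(480, 190) [ 0.476 -0.404  0.087]
(443, 212) [ 0.426 -0.301  0.064]Traceback (most recent call last):
  File "<stdin>", line 9, in <module>
cv2.error: OpenCV(4.12.0) /io/opencv/modules/imgproc/src/convhull.cpp:143: error: (-215:Assertion failed) total >= 0 && (depth == CV_32F || depth == CV_32S) in function 'convexHull'
```

```bash
python3 - <<'E'
from h import *
p,P,(K,e,M)=snap("top")
hsv=cv2.cvtColor(p,cv2.COLOR_RGB2HSV)
def rect(Q):
    Q=Q[np.isfinite(Q[:,0])];return cv2.minAreaRect(np.ascontiguousarray(Q[:,:2],dtype=np.float32))
m=cv2.inRange(hsv,(100,120,40),(125,255,255));m[:, :340]=0;m[:130]=0;m[235:]=0;m[:,450:]=0
m=cv2.morphologyEx(m,cv2.MORPH_OPEN,np.ones((3,3)));n,l,st,c=cv2.connectedComponentsWithStats(m);k=1+np.argmax(st[1:,4])
Q=P[l==k];Q=Q[abs(Q[:,2]-.006)<.006];print("blue floor",rect(Q),np.nanmedian(Q[:,2]))
m=cv2.inRange(hsv,(0,150,80),(8,255,255))|cv2.inRange(hsv,(172,150,80),(180,255,255));m[:,:465]=0;m[:,500:]=0;m[:170]=0;m[210:]=0
Q=P[m>0];print("grip",rect(Q[Q[:,2]>.078]),np.nanmax(Q[:,2]),len(Q))
rr=P[115:235,340:530].reshape(-1,3);w=rr[(rr[:,2]>.046)&(rr[:,2]<.07)]
m=((P[...,2]>.044)&(P[...,2]<.07)).astype(np.uint8);m[:,:335]=0;m[:,530:]=0;m[:115]=0;m[235:]=0
m=cv2.morphologyEx(m,cv2.MORPH_OPEN,np.ones((2,2)));n,l,st,c=cv2.connectedComponentsWithStats(m);k=1+np.argmax(st[1:,4])
print("crate walls",rect(P[l==k]),st[k])
for nm in("roller_bay","mallet_bay","cover_grip"):
    for t in vision.tip_of(nm,"top")[:1]:
        u,v=t["position"];r=M@np.array([(u-K[0,2])/K[0,0],(v-K[1,2])/K[1,1],1]);z=.088-.013 if "grip" in nm else .006
        print(nm,t["confidence"],(e+r*(z-e[2])/r[2]).round(4))
for nm in ("roller_a_mid","mallet_a_mid"):
    for t in vision.tip_of(nm,"top")[:5]:
        u,v=t["position"];r=M@np.array([(u-K[0,2])/K[0,0],(v-K[1,2])/K[1,1],1]);print(nm,round(t["confidence"],2),(e+r*(.03-e[2])/r[2]).round(4))
E
```

```text
blue floor ((0.5392460227012634, -0.1888425648212433), (0.23239535093307495, 0.2101859152317047), 5.390511989593506) 0.00650204829161416
grip ((0.47688281536102295, -0.40900400280952454), (0.05662152171134949, 0.013866649009287357), 3.6272428035736084) 0.09153977796960833 93
crate walls ((0.553887665271759, -0.3164076805114746), (0.26917123794555664, 0.49703365564346313), 5.808712959289551) [ 350  119  177  111 7772]
mallet_bay 0.64 [0.4726 0.4642 0.006 ]
cover_grip 0.82 [ 0.4763 -0.4067  0.075 ]
mallet_a_mid 0.97 [0.4136 0.3488 0.03  ]
mallet_a_mid 0.22 [0.6472 0.3105 0.03  ]
```

```bash
cat >> h.py <<'E'
def goal(x,y,z,th):
    """delta in tool axes to TCP (x,y,z), tool pointing down, tool x heading th deg; also levelling"""
    s=get_state();M=rot(s["orientation"]);c,n=np.cos(np.radians(th)),np.sin(np.radians(th))
    G=np.array([[c,n,0],[n,-c,0],[0,0,-1.]])
    r=R.from_matrix(M.T@G).as_rotvec(degrees=True);d=M.T@(np.array([x,y,z])-s["tcp_pos"])
    print("goal",(x,y,z,th),"shift mm",(d*1000).round(1),"rot",r.round(1),"heading",round(np.degrees(np.arctan2(M[1,0],M[0,0])),1),"t",round(s["time"],2))
E
python3 -c "
from h import *
goal(.638,.21,.2,174.7)"
```

```text
goal (0.638, 0.21, 0.2, 174.7) shift mm [-538.  -172.8   14.6] rot [ -0.   -0.  -13.3] heading 161.4 t 0.45
```

Request:
{"op": "move_arm", "data": {
  "commands": [
    [-0.054, -0.0173, 0.001, 0, 0, 0],
    [-0.054, -0.0173, 0.001, 0, 0, 0],
    [-0.054, -0.0173, 0.001, 0, 0, 0],
    [-0.054, -0.0173, 0.001, 0, 0, 0],
    [-0.054, -0.0173, 0.001, 0, 0, 0]
  ],
  "hand": 0.06,
  "grip_force": 45
}}

```text
time: 1.08
tcp_pos: [0.4128, 0.376, 0.2098]
orientation: [0.0, 0.161, 0.987, 0.0]
wrist_force: [0.8, 0.6, 0.9]
gripper_width: 0.651
```

Request:
{"op": "move_arm", "data": {
  "commands": [
    [-0.054, -0.0173, 0.001, 0, 0, 0],
    [-0.054, -0.0173, 0.001, 0, 0, 0],
    [-0.054, -0.0173, 0.001, 0, 0, 0],
    [-0.054, -0.0173, 0.001, 0, 0, -6.6],
    [-0.054, -0.0173, 0.001, 0, 0, -6.6]
  ]
}}

```text
time: 1.7
tcp_pos: [0.6448, 0.2133, 0.2047]
orientation: [0.0, 0.045, 0.999, 0.0]
wrist_force: [0.4, -0.2, 1.3]
gripper_width: 0.652
```

Request:
{"op": "move_arm", "data": {
  "commands": [
    [0, 0, 0, 0, 0, 0],
    [0, 0, 0, 0, 0, 0]
  ]
}}

```text
time: 1.95
tcp_pos: [0.6429, 0.215, 0.2043]
orientation: [-0.0, 0.047, 0.999, 0.0]
wrist_force: [-0.4, 0.0, 0.1]
gripper_width: 0.653
```

```bash
python3 - <<'E'
from h import *
p,P,_=snap("wrist","w1.png");np.save("w1P.npy",P);np.save("w1p.npy",p)
for t in tools(p,P): print(t)
s=get_state();print(s["tcp_pos"],s["orientation"])
goal(.638,.21,.2,174.7)
E
```

```text
('yellow', array([0.6559, 0.0719]), np.float64(170.7), np.float64(0.1605), [180, 170, 23, 110])
('blue', array([ 0.5951, -0.1252]), np.float64(171.5), np.float64(0.1208), [0, 113, 40, 106])
('blue', array([0.6656, 0.2071]), np.float64(174.5), np.float64(0.1998), [298, 159, 37, 138])
[0.64262491 0.21554521 0.20468027] [-2.40872420e-04  4.65654677e-02  9.98915201e-01  1.44832269e-04]
goal (0.638, 0.21, 0.2, 174.7) shift mm [ 4.1 -6.   4.7] rot [ 0. -0. -0.] heading 174.7 t 2.0
```

View pics/w1.png

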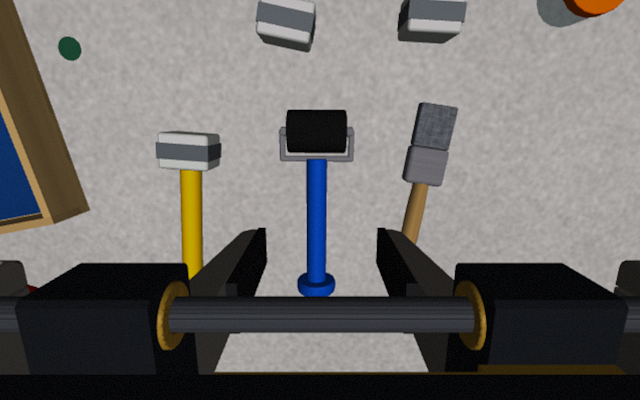

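The wrist view shows the blue shaft at column 317, the cross-bar at row about 157, and the knob at (317,285). The black roller confirms the choice. The brush at (430,150) is about 90 mm aside.

```bash
cat >> h.py <<'E'
def bal(p,P,col,near,back):
    """axis fit of coloured shaft near a point; balance = head-side end of coloured shaft minus back"""
    hsv=cv2.cvtColor(p,cv2.COLOR_RGB2HSV)
    m=cv2.inRange(hsv,*(((20,130,60),(35,255,255)) if col=="yellow" else ((100,150,40),(125,255,255))))
    z=np.nan_to_num(P[...,2],nan=-1);m[(z<.012)|(z>.07)]=0
    n,l,st,c=cv2.connectedComponentsWithStats(m);best=None
    for k in range(1,n):
        if st[k,4]<100: continue
        Q=P[l==k][:,:2];d=np.linalg.norm(Q-near,axis=1).min()
        if best is None or d<best[0]: best=(d,Q)
    Q=best[1];a=np.linalg.svd(Q-Q.mean(0),full_matrices=False)[2][0]
    w=lambda s0,s1:np.ptp((Q@[-a[1],a[0]])[((Q@a)>s0)&((Q@a)<s1)])
    s=np.sort(Q@a);  # head side = narrow end (knob wide) 
    if w(s[-1]-.01,s[-1])>w(s[0],s[0]+.01): a=-a
    s=Q@a;t=Q@[-a[1],a[0]];hi=np.percentile(s,99.7)
    core=(s>hi-.08)&(s<hi-.005);f=np.polyfit(s[core],t[core],1);a2=a+f[0]*np.array([-a[1],a[0]]);a2/=np.linalg.norm(a2)
    sb=hi-back;pt=a*sb+np.array([-a[1],a[0]])*np.polyval(f,sb)
    th=np.degrees(np.arctan2(a2[1],a2[0]))
    print(col,"balance",pt.round(4),"heading",round(th,1),"coloured length",round(hi-s.min(),4),"half width",round(np.ptp(t[core])/2,4))
    return pt,th
E
python3 - <<'E'
from h import *
P=np.load("w1P.npy");p=np.load("w1p.npy")
b,t=bal(p,P,"blue",np.array([.638,.21]),.013)
goal(b[0],b[1],.006,t%360)
E
```

```text
blue balance [0.6286 0.2111] heading 174.3 coloured length 0.151 half width 0.0101
goal (np.float64(0.6285914687854506), np.float64(0.21107286347244383), 0.006, np.float64(174.272988144584)) shift mm [ 13.5  -5.8 198.7] rot [ 0.  -0.   0.4] heading 174.7 t 2.0
```

Request:
{"op": "move_arm", "data": {
  "commands": [
    [0.0127, -0.0058, 0.0, 0, 0, 0.4],
    [0, 0, 0.06, 0, 0, 0],
    [0, 0, 0.06, 0, 0, 0],
    [0, 0, 0.05, 0, 0, 0],
    [0, 0, 0.026, 0, 0, 0]
  ]
}}

```text
time: 2.62
tcp_pos: [0.6269, 0.2113, 0.0056]
orientation: [-0.002, 0.049, 0.999, -0.0]
wrist_force: [-0.8, -0.3, -0.6]
gripper_width: 0.653
```

Request:
{"op": "move_arm", "data": {
  "commands": [
    [0, 0, 0, 0, 0, 0],
    [0, 0, 0, 0, 0, 0]
  ]
}}

```text
time: 2.88
tcp_pos: [0.6311, 0.2111, 0.0108]
orientation: [0.001, 0.05, 0.999, 0.0]
wrist_force: [-0.3, 0.9, -0.2]
gripper_width: 0.652
```

Request:
{"op": "move_arm", "data": {
  "commands": [
    [0, 0, 0, 0, 0, 0],
    [0, 0, 0, 0, 0, 0],
    [0, 0, 0, 0, 0, 0],
    [0, 0, 0, 0, 0, 0],
    [0, 0, 0, 0, 0, 0]
  ],
  "hand": 0.0,
  "grip_force": 45
}}

```text
time: 3.5
tcp_pos: [0.6304, 0.2105, 0.0088]
orientation: [0.0, 0.05, 0.999, 0.0]
wrist_force: [-0.6, 0.6, 0.7]
gripper_width: 0.228
```

Request:
{"op": "move_arm", "data": {
  "commands": [
    [0, 0, -0.02, 0, 0, 0],
    [0, 0, -0.03, 0, 0, 0],
    [0, 0, -0.04, 0, 0, 0],
    [0, 0, -0.04, 0, 0, 0],
    [0, 0, 0, 0, 0, 0]
  ]
}}

```text
time: 4.12
tcp_pos: [0.6328, 0.2104, 0.143]
orientation: [0.004, 0.05, 0.999, 0.001]
wrist_force: [-0.3, 0.3, -6.5]
gripper_width: 0.224
```

```bash
python3 - <<'E'
from h import *
print(get_state()["ft_torque"])
p,P,_=snap("wrist","w2.png")
goal(.535,-.184,.15,185.4)
E
```

```text
[ 0.00901269 -0.01592691  0.02503059]
goal (0.535, -0.184, 0.15, 185.4) shift mm [  55.8 -401.7  -10.7] rot [  0.    0.1 -11.2] heading 174.2 t 4.17
```

View pics/w2.png

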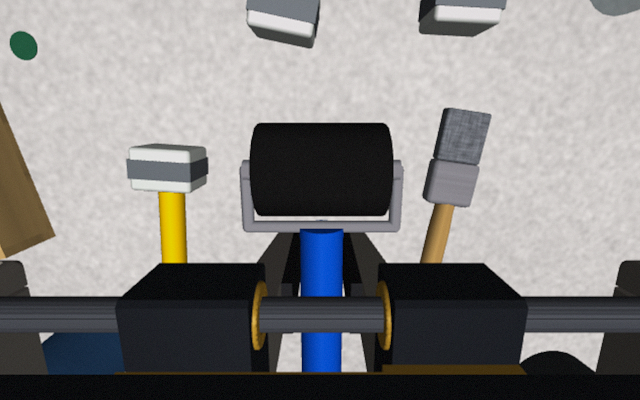

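Lifted level (black roller over the cross-bar, blue shaft centred at column 321). Next stop is over the blue bay.

Request:
{"op": "move_arm", "data": {
  "commands": [
    [0.018, -0.05, 0, 0, 0, 0],
    [0.018, -0.05, 0, 0, 0, 0],
    [0.018, -0.05, 0, 0, 0, 0],
    [0.018, -0.05, 0, 0, 0, 0],
    [0.018, -0.05, 0, 0, 0, 0]
  ]
}}

```text
time: 4.8
tcp_pos: [0.5125, -0.0304, 0.1355]
orientation: [-0.003, 0.05, 0.999, 0.0]
wrist_force: [0.7, 0.8, -6.0]
gripper_width: 0.227
```

Request:
{"op": "move_arm", "data": {
  "commands": [
    [0, -0.05, 0, 0, 0, 0],
    [0, -0.05, 0, 0, 0, 0],
    [0, -0.05, 0, 0, 0, -5.6],
    [0, 0, 0, 0, 0, -5.6],
    [0, 0, 0, 0, 0, 0]
  ]
}}

```text
time: 5.42
tcp_pos: [0.4987, -0.1782, 0.1358]
orientation: [-0.002, -0.046, 0.999, 0.002]
wrist_force: [-0.1, 0.6, -6.2]
gripper_width: 0.227
```

```bash
cat >> h.py <<'E'
def crate(p,P,c,yaw):
    """wall-top edges relative to guess centre c, crate axes: where z crosses along profiles"""
    a=np.array([np.cos(np.radians(yaw)),np.sin(np.radians(yaw))]);b=np.array([-a[1],a[0]])
    A=P.reshape(-1,3);A=A[np.isfinite(A[:,0])];D=A[:,:2]-c;return D@a,D@b,A[:,2]
E
python3 - <<'E'
from h import *
p,P,_=snap("wrist","w3.png");np.save("w3P.npy",P)
goal(.500,-.187,.012,185.4)
x,y,z=crate(p,P,np.array([.535,-.184]),5.4)
w=(z>.048)&(z<.058)
for nm,s,t,lim in(("+x wall",x,y,.09),("-x wall",-x,y,.09),("+y wall",y,x,.1)):
  for lo in (-lim,0):
    k=w&(t>lo)&(t<lo+lim)&(s>.09)&(s<.15); 
    print(nm,lo,k.sum(), np.percentile(s[k],[2,50,98]).round(4) if k.sum() else None)
E
```

```text
goal (0.5, -0.187, 0.012, 185.4) shift mm [ -0.5  -9.6 124.2] rot [ 0.2 -0.2 -0.1] heading -174.7 t 5.47
+x wall -0.09 0 None
+x wall 0 0 None
-x wall -0.09 1486 [0.1184 0.1224 0.1261]
-x wall 0 1488 [0.1185 0.1223 0.126 ]
+y wall -0.1 1674 [0.1073 0.1106 0.1156]
+y wall 0 160 [0.1074 0.1106 0.1154]
```

View pics/w3.png

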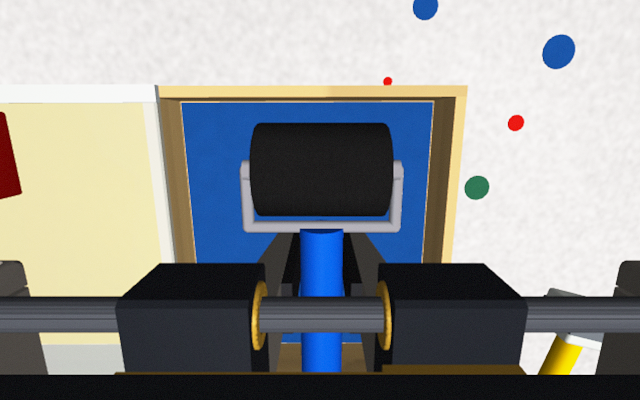

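The view from above shows the roller inside the blue bay, which spans columns 180–435, with room on both sides. Lowering.

Request:
{"op": "move_arm", "data": {
  "commands": [
    [-0.0025, -0.0126, 0, 0, 0, 0],
    [0, 0, 0.045, 0, 0, 0],
    [0, 0, 0.045, 0, 0, 0],
    [0, 0, 0.02, 0, 0, 0],
    [0, 0, 0, 0, 0, 0]
  ]
}}

```text
time: 6.1
tcp_pos: [0.5029, -0.1901, 0.0265]
orientation: [-0.002, -0.048, 0.999, 0.001]
wrist_force: [-0.2, 0.3, -5.8]
gripper_width: 0.231
```

```bash
python3 -c "
from h import *
goal(.502,-.190,.016,185.4);print(get_state()['wrist_force'])"
```

```text
goal (0.502, -0.19, 0.016, 185.4) shift mm [ 0.8  0.2 10.5] rot [ 0.2 -0.2  0. ] heading -174.6 t 6.1
[-0.20518452  0.30933354 -5.78868873]
```

Request:
{"op": "move_arm", "data": {
  "commands": [
    [0, 0, 0.006, 0, 0, 0],
    [0, 0, 0.004, 0, 0, 0],
    [0, 0, 0.001, 0, 0, 0],
    [0, 0, 0, 0, 0, 0],
    [0, 0, 0, 0, 0, 0]
  ]
}}

```text
time: 6.72
tcp_pos: [0.5045, -0.1912, 0.0179]
orientation: [0.0, -0.048, 0.999, -0.0]
wrist_force: [-0.6, -0.1, -6.3]
gripper_width: 0.224
```

Request:
{"op": "move_arm", "data": {
  "commands": [
    [0, 0, 0.001, 0, 0, 0],
    [0, 0, 0.001, 0, 0, 0],
    [0, 0, 0, 0, 0, 0],
    [0, 0, 0, 0, 0, 0]
  ]
}}

```text
time: 7.22
tcp_pos: [0.5043, -0.1911, 0.0156]
orientation: [-0.0, -0.048, 0.999, -0.0]
wrist_force: [0.2, 0.6, -6.5]
gripper_width: 0.228
```

Request:
{"op": "move_arm", "data": {
  "commands": [
    [0, 0, 0.001, 0, 0, 0],
    [0, 0, 0, 0, 0, 0],
    [0, 0, 0, 0, 0, 0]
  ]
}}

```text
time: 7.6
tcp_pos: [0.5044, -0.1912, 0.0148]
orientation: [0.0, -0.048, 0.999, -0.0]
wrist_force: [0.0, 0.2, -3.7]
gripper_width: 0.229
```

Request:
{"op": "move_arm", "data": {
  "commands": [
    [0, 0, 0.001, 0, 0, 0],
    [0, 0, 0, 0, 0, 0],
    [0, 0, 0, 0, 0, 0]
  ]
}}

```text
time: 7.98
tcp_pos: [0.5044, -0.1912, 0.0147]
orientation: [-0.0, -0.048, 0.999, -0.0]
wrist_force: [-3.9, 2.2, 4.3]
gripper_width: 0.225
```

Request:
{"op": "move_arm", "data": {
  "commands": [
    [0, 0, 0, 0, 0, 0],
    [0, 0, 0, 0, 0, 0],
    [0, 0, 0, 0, 0, 0],
    [0, 0, -0.01, 0, 0, 0],
    [0, 0, -0.02, 0, 0, 0]
  ],
  "hand": 0.045
}}

```text
time: 8.6
tcp_pos: [0.5038, -0.1908, 0.0437]
orientation: [-0.001, -0.047, 0.999, 0.0]
wrist_force: [0.6, -0.0, 0.4]
gripper_width: 0.487
```

Request:
{"op": "move_arm", "data": {
  "commands": [
    [0, 0, -0.05, 0, 0, 0],
    [0, 0, -0.05, 0, 0, 0],
    [0, 0, -0.05, 0, 0, 0],
    [0.01, -0.05, -0.005, 0, 0, 0],
    [0.01, -0.05, 0, 0, 0, 0]
  ]
}}

```text
time: 9.22
tcp_pos: [0.4946, -0.294, 0.2012]
orientation: [0.001, -0.048, 0.999, -0.001]
wrist_force: [1.0, 1.0, -1.1]
gripper_width: 0.487
```

Request:
{"op": "move_arm", "data": {
  "commands": [
    [0.01, -0.05, 0, 0, 0, 0],
    [0, -0.05, 0, 0, 0, 0],
    [0, -0.015, 0, 0, 0, 0],
    [0, 0, 0, 0, 0, 0],
    [0, 0, 0, 0, 0, 0]
  ]
}}

```text
time: 9.85
tcp_pos: [0.4951, -0.4065, 0.1988]
orientation: [-0.0, -0.048, 0.999, 0.0]
wrist_force: [0.1, 0.0, 0.1]
gripper_width: 0.49
```

```bash
python3 - <<'E'
from h import *
p,P,_=snap("wrist","w4.png")
hsv=cv2.cvtColor(p,cv2.COLOR_RGB2HSV)
m=cv2.inRange(hsv,(0,150,40),(8,255,255))|cv2.inRange(hsv,(172,150,40),(180,255,255))
Q=P[m>0];Q=Q[(Q[:,2]>.083)&(Q[:,2]<.095)];r=cv2.minAreaRect(np.ascontiguousarray(Q[:,:2],dtype=np.float32));print(r,len(Q))
goal(r[0][0],r[0][1],.068,185.4)
p,P,_=snap("top","t4.png");x,y,z=crate(p,P,np.array([.537,-.187]),5.4)
k=(abs(x)<.12)&(abs(y)<.11)&(z>.02)&(z<.055);print("roller in bay x",np.percentile(x[k&(abs(y)<.03)],[1,99]),"y",np.percentile(y[k&(abs(x)<.04)],[1,50,99]))
E
```

```text
((0.48876941204071045, -0.5469006896018982), (0.05819069594144821, 0.28580111265182495), 4.974698066711426) 1484
goal (0.48876941204071045, -0.5469006896018982, 0.068, 185.4) shift mm [  19.9 -139.3  130.8] rot [0.  0.  0.1] heading -174.5 t 9.9
roller in bay x [-0.09711395  0.11979681] y [-0.10981178 -0.00101717  0.00988128]
```

View pics/t4.png

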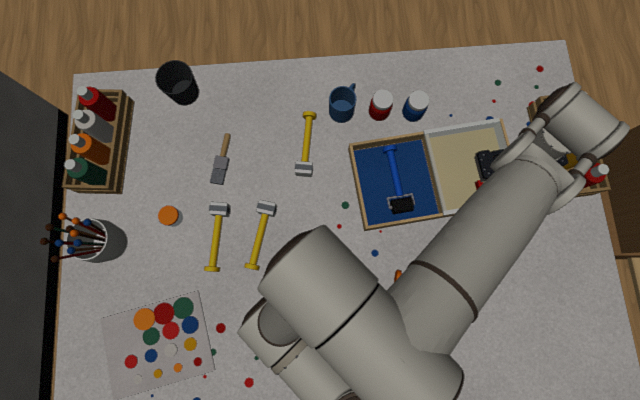

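Top view: the roller lies in the blue bay at (397,180), head toward the robot. The red bar fit picked up the red bottles too, so I'll restrict it.

```bash
python3 - <<'E'
from h import *
p,P,_=snap("wrist","w5.png")
hsv=cv2.cvtColor(p,cv2.COLOR_RGB2HSV)
m=cv2.inRange(hsv,(0,150,40),(8,255,255))|cv2.inRange(hsv,(172,150,40),(180,255,255))
Q=P[m>0];Q=Q[(Q[:,2]>.08)&(Q[:,2]<.095)&(abs(Q[:,1]+.405)<.06)];r=cv2.minAreaRect(np.ascontiguousarray(Q[:,:2],dtype=np.float32));print(r,len(Q))
goal(r[0][0],r[0][1],.07,185.4)
E
```

```text
((0.47711652517318726, -0.41138845682144165), (0.05824702978134155, 0.013013741001486778), 5.646927356719971) 1054
goal (0.47711652517318726, -0.41138845682144165, 0.07, 185.4) shift mm [ 18.4  -3.  128.8] rot [0.  0.  0.1] heading -174.5 t 10.0
```

View pics/w5.png

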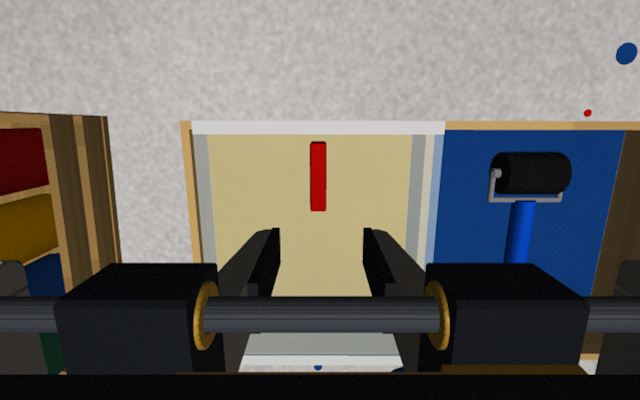

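The wrist view shows the red bar at (318,176), centred on the cover. The roller sits to the right in the blue bay. I'll grip the bar.

Request:
{"op": "move_arm", "data": {
  "commands": [
    [0.0184, -0.003, 0, 0, 0, 0],
    [0, 0, 0.05, 0, 0, 0],
    [0, 0, 0.05, 0, 0, 0],
    [0, 0, 0.026, 0, 0, 0],
    [0, 0, 0, 0, 0, 0]
  ]
}}

```text
time: 10.62
tcp_pos: [0.4746, -0.4111, 0.0702]
orientation: [-0.002, -0.047, 0.999, 0.002]
wrist_force: [0.4, 0.6, 0.2]
gripper_width: 0.491
```

Request:
{"op": "move_arm", "data": {
  "commands": [
    [0, 0, 0, 0, 0, 0],
    [0, 0, 0, 0, 0, 0],
    [0, 0, 0, 0, 0, 0]
  ]
}}

```text
time: 11.0
tcp_pos: [0.4773, -0.4134, 0.074]
orientation: [0.001, -0.048, 0.999, -0.001]
wrist_force: [0.3, 1.0, 0.5]
gripper_width: 0.489
```

Request:
{"op": "move_arm", "data": {
  "commands": [
    [0, 0, 0, 0, 0, 0],
    [0, 0, 0, 0, 0, 0],
    [0, 0, 0, 0, 0, 0],
    [0, 0, 0, 0, 0, 0],
    [0, 0, 0, 0, 0, 0]
  ],
  "hand": 0.0,
  "grip_force": 25
}}

```text
time: 11.62
tcp_pos: [0.4768, -0.4123, 0.0725]
orientation: [-0.0, -0.048, 0.999, 0.0]
wrist_force: [-0.5, 2.3, 0.9]
gripper_width: 0.153
```

```bash
python3 -c "
from h import *
goal(.4771-.0215,-.4114+.227,.073,185.4);print(get_state()['wrist_force'])"
```

```text
goal (0.4556, -0.18439999999999998, 0.073, 185.4) shift mm [ -0.6 228.9  -0.3] rot [ 0.  -0.   0.1] heading -174.5 t 11.62
[-0.54214024  2.2815775   0.88447754]
```

Request:
{"op": "move_arm", "data": {
  "commands": [
    [0, 0.015, 0, 0, 0, 0],
    [0, 0.025, 0, 0, 0, 0],
    [0, 0.03, 0, 0, 0, 0],
    [0, 0.03, 0, 0, 0, 0],
    [0, 0.03, 0, 0, 0, 0]
  ]
}}

```text
time: 12.25
tcp_pos: [0.4643, -0.2824, 0.0725]
orientation: [0.0, -0.048, 0.999, -0.001]
wrist_force: [3.7, -3.2, -3.6]
gripper_width: 0.149
```

Request:
{"op": "move_arm", "data": {
  "commands": [
    [0, 0.03, 0, 0, 0, 0],
    [0, 0.03, 0, 0, 0, 0],
    [0, 0.015, 0, 0, 0, 0],
    [0, 0.008, 0, 0, 0, 0],
    [0, 0, 0, 0, 0, 0]
  ]
}}

```text
time: 12.88
tcp_pos: [0.4564, -0.1997, 0.0725]
orientation: [-0.0, -0.048, 0.999, 0.001]
wrist_force: [1.4, 3.1, -1.9]
gripper_width: 0.15
```

```bash
python3 -c "
from h import *
goal(.4771-.0215,-.4114+.227,.073,185.4);print(get_state()['wrist_force'])"
```

```text
goal (0.4556, -0.18439999999999998, 0.073, 185.4) shift mm [-0.6 15.3 -0.5] rot [ 0.1 -0.   0. ] heading -174.6 t 12.88
[ 1.40155408  3.12331244 -1.88669753]
```

Request:
{"op": "move_arm", "data": {
  "commands": [
    [0, 0.007, 0, 0, 0, 0],
    [0, 0.005, 0, 0, 0, 0],
    [0, 0.003, 0, 0, 0, 0],
    [0, 0.002, 0, 0, 0, 0],
    [0, 0, 0, 0, 0, 0]
  ]
}}

```text
time: 13.5
tcp_pos: [0.456, -0.1939, 0.0726]
orientation: [0.002, -0.048, 0.999, -0.01]
wrist_force: [5.1, -38.2, -27.5]
gripper_width: 0.151
```

Request:
{"op": "move_arm", "data": {
  "commands": [
    [0, 0.001, 0, 0, 0, 0],
    [0, 0.001, 0, 0, 0, 0],
    [0, 0, 0, 0, 0, 0]
  ]
}}

```text
time: 13.88
tcp_pos: [0.456, -0.1939, 0.0726]
orientation: [0.002, -0.048, 0.999, -0.012]
wrist_force: [4.3, -44.5, -32.2]
gripper_width: 0.154
```

Request:
{"op": "move_arm", "data": {
  "commands": [
    [0, -0.004, 0, 0, 0, 0],
    [0, -0.004, 0, 0, 0, 0],
    [0, -0.002, 0, 0, 0, 0],
    [0, 0, 0, 0, 0, 0]
  ]
}}

```text
time: 14.38
tcp_pos: [0.4559, -0.1941, 0.0725]
orientation: [0.0, -0.047, 0.999, -0.002]
wrist_force: [2.5, -7.8, -8.1]
gripper_width: 0.157
```

```bash
python3 - <<'E'
from h import *
goal(.4771-.0215,-.4114+.227,.073,185.4);print(get_state()['wrist_force'],get_state()['ft_torque'])
p,P,_=snap("top","t5.png");p2,_,_=snap("side","s5.png")
cv2.imwrite("pics/c5.png",np.hstack([cv2.resize(p[100:250,330:540,::-1],(400,300)),cv2.resize(p2[:,:,::-1],(400,300))]))
E
```

```text
goal (0.4556, -0.18439999999999998, 0.073, 185.4) shift mm [-0.6  9.7 -0.6] rot [-0.2  0.   0. ] heading -174.6 t 14.38
[ 2.45420358 -7.76560855 -8.08741601] [-1.48477109 -0.34617604 -0.02790668]
```

View pics/c5.png

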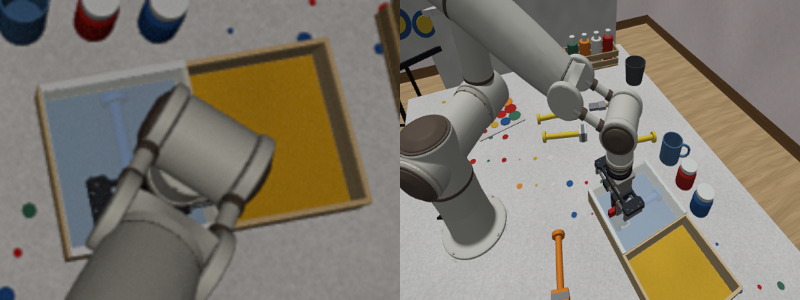

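Left crop: the cover is now over the blue bay and the yellow floor is open. Travel was about 219 mm against the 228 mm expected, so I'll release and measure.

Request:
{"op": "move_arm", "data": {
  "commands": [
    [0, 0, 0, 0, 0, 0],
    [0, 0, 0, 0, 0, 0],
    [0, 0, -0.01, 0, 0, 0],
    [0, 0, -0.03, 0, 0, 0],
    [0, 0, -0.05, 0, 0, 0]
  ],
  "hand": 0.045
}}

```text
time: 15.1
tcp_pos: [0.4546, -0.1907, 0.1627]
orientation: [-0.001, -0.048, 0.999, 0.001]
wrist_force: [1.2, 0.1, -0.1]
gripper_width: 0.492
```

Request:
{"op": "move_arm", "data": {
  "commands": [
    [0.0, -0.01, -0.03, 0, 0, 0],
    [0.0, 0, -0.03, 0, 0, 0],
    [0, 0, 0, 0, 0, 0],
    [0, 0, 0, 0, 0, 0],
    [0, 0, 0, 0, 0, 0]
  ]
}}

```text
time: 15.72
tcp_pos: [0.4559, -0.201, 0.221]
orientation: [-0.001, -0.048, 0.999, 0.001]
wrist_force: [0.1, -0.1, -0.3]
gripper_width: 0.493
```

```bash
python3 - <<'E'
from h import *
p,P,_=snap("wrist","w6.png")
hsv=cv2.cvtColor(p,cv2.COLOR_RGB2HSV)
m=cv2.inRange(hsv,(0,150,40),(8,255,255))|cv2.inRange(hsv,(172,150,40),(180,255,255))
Q=P[m>0];Q=Q[(Q[:,2]>.08)&(Q[:,2]<.095)];r=cv2.minAreaRect(np.ascontiguousarray(Q[:,:2],dtype=np.float32));print(r,len(Q))
u=np.array([-.094,.9956]);print("travel",(np.array(r[0])-[.4771,-.4114])@u)
x,y,z=crate(p,P,np.array([.537,-.187]),5.4)
k=(abs(x+.11)<.05)&(z>.056)&(z<.07);print("cover y",np.percentile(y[k],[1,50,99]))
k=(abs(x+.05)<.04)&(z>.048)&(z<.058)&(y>.09);print("+y wall",np.percentile(y[k],[1,50,99]))
goal(*r[0],.073,185.4)
E
```

```text
((0.4561764597892761, -0.1937044858932495), (0.05843618884682655, 0.012292381376028061), 5.487330436706543) 845
travel 0.21870446662448884
cover y [-0.11104527 -0.00126369  0.11266871]
+y wall [0.11741324 0.11835802 0.11904611]
goal (0.4561764597892761, -0.1937044858932495, 0.073, 185.4) shift mm [ -1.2   7.1 148.2] rot [ 0.1 -0.1  0.1] heading -174.5 t 15.78
```

View pics/w6.png

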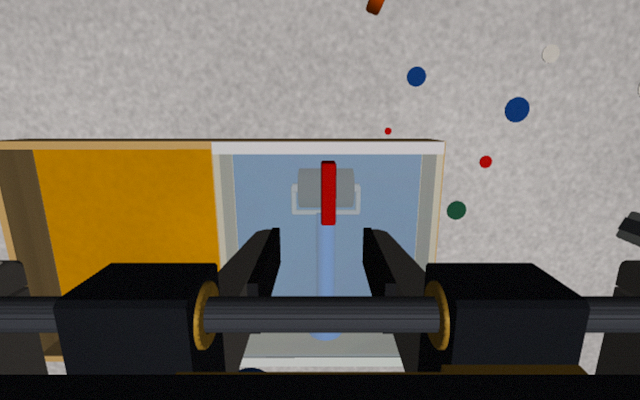

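In the wrist view the cover spans columns 213–443, over the roller. Its bar is centred on the bay to 1 mm and its edges are symmetric about the bay. The stop took 44 N, so the cover is fully across (the start was simply about 9 mm off zero). Next, hover past the head of mallet B at top-view (260,235).

Request:
{"op": "move_arm", "data": {
  "commands": [
    [-0.0146, 0.0466, 0, 0, 0, 0],
    [-0.0146, 0.0466, 0, 0, 0, 0],
    [-0.0146, 0.0466, 0, 0, 0, 0],
    [-0.0146, 0.0466, 0, 0, 0, 0],
    [-0.0146, 0.0466, 0, 0, 0, 0]
  ],
  "hand": 0.05
}}

```text
time: 16.4
tcp_pos: [0.5069, 0.0389, 0.2217]
orientation: [-0.001, -0.048, 0.999, 0.0]
wrist_force: [-0.1, -0.2, 0.0]
gripper_width: 0.544
```

Request:
{"op": "move_arm", "data": {
  "commands": [
    [-0.0146, 0.0466, 0, 0, 0, 0],
    [-0.0146, 0.0466, 0, 0, 0, 0],
    [-0.0146, 0.0466, 0, 0, 0, 7.4],
    [0, 0, 0, 0, 0, 7.4],
    [0, 0, 0, 0, 0, 7.4]
  ]
}}

```text
time: 17.02
tcp_pos: [0.5369, 0.1813, 0.2213]
orientation: [-0.001, 0.147, 0.989, -0.0]
wrist_force: [-0.4, -0.1, -0.4]
gripper_width: 0.541
```

Request:
{"op": "move_arm", "data": {
  "commands": [
    [0, 0, 0, 0, 0, 0],
    [0, 0, 0, 0, 0, 0],
    [0, 0, 0, 0, 0, 0]
  ]
}}

```text
time: 17.4
tcp_pos: [0.5375, 0.1804, 0.2224]
orientation: [-0.0, 0.145, 0.989, -0.0]
wrist_force: [-0.2, 0.8, -0.5]
gripper_width: 0.546
```

```bash
python3 - <<'E'
from h import *
p,P,_=snap("wrist","w7.png")
for t in tools(p,P): print(t)
b,t=bal(p,P,"yellow",np.array([.451,.207]),.016)
goal(b[0],b[1],.006,t%360-180 if t>0 else t+180)
b,t=bal(p,P,"yellow",np.array([.457,.338]),.016)
E
```

```text
('yellow', array([0.4316, 0.2128]), np.float64(-17.4), np.float64(0.1433), [312, 0, 21, 113])
yellow balance [0.38   0.2285] heading 163.0 coloured length 0.106 half width 0.0105
goal (np.float64(0.37998137148492667), np.float64(0.22846538172519354), 0.006, np.float64(-16.967307626083453)) shift mm [164.7   0.7 216.5] rot [   0.    -0.  -179.7] heading 163.3 t 17.45
yellow balance [0.4127 0.3428] heading 171.7 coloured length 0.076 half width 0.0103
```

View pics/w7.png

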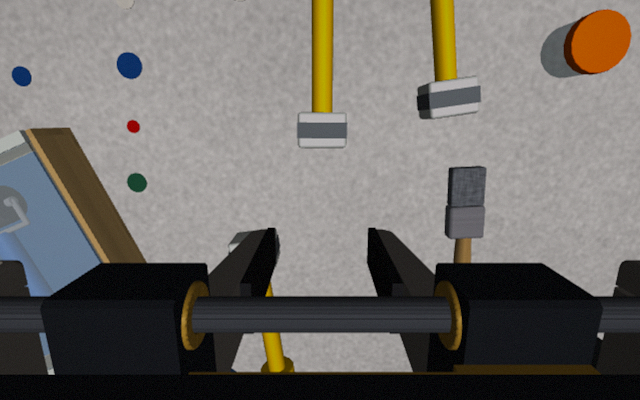

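The wrist view shows the mallet B head at (322,130) and the mallet A head at (448,97). The knobs are out of frame, so the heading needs a hint. Mallet C is at lower left.

```bash
sed -i 's/def bal(p,P,col,near,back):/def bal(p,P,col,near,back,hint=None):/; s/^    s=Q@a;t=Q@\[-a/    if hint is not None and np.cos(np.radians(hint))*a[0]+np.sin(np.radians(hint))*a[1]<0: a=-a\n    elif hint is not None: pass\n&/' h.py
python3 - <<'E'
import re
s=open('h.py').read()
s=s.replace("    if w(s[-1]-.01","    if hint is not None: a=a*np.sign(a@[np.cos(np.radians(hint)),np.sin(np.radians(hint))])\n    elif w(s[-1]-.01")
s=re.sub(r"    if hint is not None and np.cos.*\n    elif hint is not None: pass\n","",s)
open('h.py','w').write(s)
from h import *
p,P,_=snap("wrist")
b,t=bal(p,P,"yellow",np.array([.451,.207]),.016,-17)
goal(b[0],b[1],.006,t+180)
b,t=bal(p,P,"yellow",np.array([.457,.338]),.016,-8)
E
```

```text
yellow balance [0.4498 0.207 ] heading -17.3 coloured length 0.1066 half width 0.0104
goal (np.float64(0.4498202378598849), np.float64(0.20697966863128697), 0.006, np.float64(162.6945202552485)) shift mm [9.160e+01 2.000e-01 2.166e+02] rot [ 0.  -0.   0.6] heading 163.3 t 17.5
yellow balance [0.4559 0.3365] heading -8.2 coloured length 0.0768 half width 0.0101
```

Request:
{"op": "move_arm", "data": {
  "commands": [
    [0.046, 0, 0, 0, 0, 0.3],
    [0.046, 0, 0.03, 0, 0, 0.3],
    [0, 0, 0.06, 0, 0, 0],
    [0, 0, 0.06, 0, 0, 0],
    [0, 0, 0.04, 0, 0, 0]
  ]
}}

```text
time: 18.12
tcp_pos: [0.448, 0.207, 0.0301]
orientation: [-0.001, 0.151, 0.989, -0.0]
wrist_force: [-0.1, -0.8, -0.1]
gripper_width: 0.543
```

Request:
{"op": "move_arm", "data": {
  "commands": [
    [0, 0, 0.021, 0, 0, 0],
    [0, 0, 0, 0, 0, 0],
    [0, 0, 0, 0, 0, 0]
  ]
}}

```text
time: 18.5
tcp_pos: [0.4506, 0.2074, 0.0128]
orientation: [0.001, 0.151, 0.989, 0.0]
wrist_force: [0.4, -0.4, 1.2]
gripper_width: 0.542
```

```bash
python3 -c "
from h import *
goal(.4498,.207,.007,162.7);print(get_state()['wrist_force'])"
```

```text
goal (0.4498, 0.207, 0.007, 162.7) shift mm [ 0.6 -0.6  5.8] rot [ 0.1  0.1 -0. ] heading 162.7 t 18.5
[ 0.36272562 -0.4030072   1.19689381]
```

Request:
{"op": "move_arm", "data": {
  "commands": [
    [0, 0, 0.005, 0, 0, 0],
    [0, 0, 0, 0, 0, 0],
    [0, 0, 0, 0, 0, 0]
  ]
}}

```text
time: 18.88
tcp_pos: [0.4497, 0.2073, 0.0069]
orientation: [0.0, 0.151, 0.989, 0.0]
wrist_force: [0.5, 0.1, 0.2]
gripper_width: 0.543
```

Request:
{"op": "move_arm", "data": {
  "commands": [
    [0, 0, 0, 0, 0, 0],
    [0, 0, 0, 0, 0, 0],
    [0, 0, 0, 0, 0, 0],
    [0, 0, 0, 0, 0, 0],
    [0, 0, 0, 0, 0, 0]
  ],
  "hand": 0.0,
  "grip_force": 45
}}

```text
time: 19.5
tcp_pos: [0.4496, 0.2074, 0.0066]
orientation: [0.0, 0.151, 0.989, 0.0]
wrist_force: [0.1, 0.4, 0.1]
gripper_width: 0.229
```

Request:
{"op": "move_arm", "data": {
  "commands": [
    [0, 0, -0.02, 0, 0, 0],
    [0, 0, -0.04, 0, 0, 0],
    [0, 0, -0.045, 0, 0, 0],
    [0, 0, -0.045, 0, 0, 0],
    [0, 0, 0, 0, 0, 0]
  ]
}}

```text
time: 20.12
tcp_pos: [0.4515, 0.2076, 0.159]
orientation: [0.003, 0.151, 0.989, 0.001]
wrist_force: [0.3, -0.1, -7.6]
gripper_width: 0.227
```

```bash
python3 -c "
from h import *
goal(.6108,-.4794,.15,185.4);s=get_state();print(s['wrist_force'],s['ft_torque'],s['gripper_width'])"
```

```text
goal (0.6108, -0.4794, 0.15, 185.4) shift mm [-356.9 -608.2    9.3] rot [  0.1   0.3 -22.8] heading 162.6 t 20.12
[ 0.32607598 -0.10496478 -7.55090002] [-0.0513717  -0.00857608 -0.01329406] 0.22735916901908865
```

Request:
{"op": "move_arm", "data": {
  "commands": [
    [-0.0275, -0.0468, 0, 0, 0, 0],
    [-0.0275, -0.0468, 0, 0, 0, 0],
    [-0.0275, -0.0468, 0, 0, 0, 0],
    [-0.0275, -0.0468, 0, 0, 0, 0],
    [-0.0275, -0.0468, 0, 0, 0, 0]
  ]
}}

```text
time: 20.75
tcp_pos: [0.5088, -0.0581, 0.1526]
orientation: [-0.003, 0.151, 0.989, 0.001]
wrist_force: [0.8, 0.4, -7.0]
gripper_width: 0.226
```

Request:
{"op": "move_arm", "data": {
  "commands": [
    [-0.0275, -0.0468, 0, 0, 0, 0],
    [-0.0275, -0.0468, 0, 0, 0, 0],
    [-0.0275, -0.0468, 0, 0, 0, 0],
    [-0.0275, -0.0468, 0, 0, 0, 0],
    [-0.0275, -0.0468, 0, 0, 0, 0]
  ]
}}

```text
time: 21.38
tcp_pos: [0.5707, -0.3217, 0.1515]
orientation: [-0.003, 0.151, 0.989, 0.002]
wrist_force: [0.4, -0.2, -5.8]
gripper_width: 0.223
```

Request:
{"op": "move_arm", "data": {
  "commands": [
    [-0.0275, -0.0468, 0, 0, 0, 0],
    [-0.0275, -0.0468, 0, 0, 0, -7.6],
    [0, 0, 0, 0, 0, -7.6],
    [0, 0, 0, 0, 0, -7.6],
    [0, 0, 0, 0, 0, 0]
  ]
}}

```text
time: 22.0
tcp_pos: [0.5953, -0.4258, 0.1513]
orientation: [-0.003, -0.047, 0.999, 0.003]
wrist_force: [-0.1, -0.1, -6.7]
gripper_width: 0.227
```

```bash
python3 - <<'E'
from h import *
goal(.6108,-.4794,.03,185.4)
p,P,_=snap("wrist","w8.png")
x,y,z=crate(p,P,np.array([.5584,-.414]),5.4)
w=(z>.048)&(z<.058)
for nm,s,t in(("-x wall",-x,y),("-y wall",-y,x),("+x wall",x,y)):
    k=w&(abs(t)<.09)&(s>.095)&(s<.14);print(nm,k.sum(),np.percentile(s[k],[2,50,98]).round(4) if k.sum() else None)
E
```

```text
goal (0.6108, -0.4794, 0.03, 185.4) shift mm [-11.  -55.5 121. ] rot [ 0.3 -0.3 -0.1] heading -174.7 t 22.0
-x wall 0 None
-y wall 2807 [0.1087 0.1121 0.1169]
+x wall 0 None
```

View pics/w8.png

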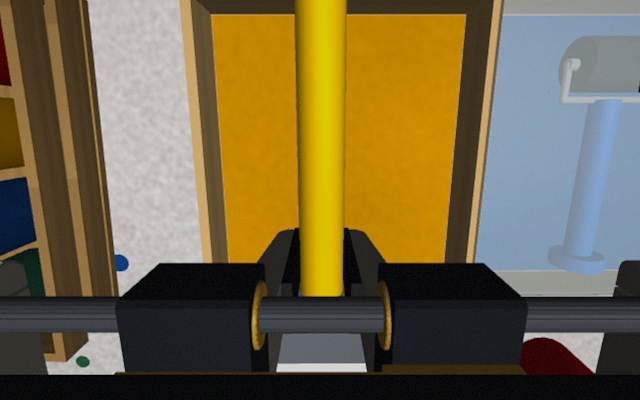

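The wrist view shows the open yellow bay (columns 213–465) with the mallet shaft level over it. The bottle crate starts left of column 100, so it is clear. Lowering in the −y lane.

Request:
{"op": "move_arm", "data": {
  "commands": [
    [-0.011, -0.027, 0, 0, 0, 0],
    [0, -0.027, 0, 0, 0, 0],
    [0, 0, 0, 0, 0, 0],
    [0, 0, 0.05, 0, 0, 0],
    [0, 0, 0.05, 0, 0, 0]
  ]
}}

```text
time: 22.68
tcp_pos: [0.6132, -0.4789, 0.0552]
orientation: [0.0, -0.047, 0.999, 0.0]
wrist_force: [-0.1, -0.4, -7.9]
gripper_width: 0.227
```

Request:
{"op": "move_arm", "data": {
  "commands": [
    [0, 0, 0.017, 0, 0, 0],
    [0, 0, 0, 0, 0, 0],
    [0, 0, 0, 0, 0, 0]
  ]
}}

```text
time: 23.05
tcp_pos: [0.6147, -0.4814, 0.0432]
orientation: [0.002, -0.047, 0.999, -0.002]
wrist_force: [0.4, -0.8, -6.3]
gripper_width: 0.227
```

```bash
python3 -c "
from h import *
goal(.6107,-.4780,.0135,185.4);s=get_state();print(s['wrist_force'])"
```

```text
goal (0.6107, -0.478, 0.0135, 185.4) shift mm [ 3.8  3.9 29.7] rot [-0.3  0.2  0. ] heading -174.6 t 23.05
[ 0.37892657 -0.77642146 -6.33046819]
```

Request:
{"op": "move_arm", "data": {
  "commands": [
    [0.003, 0.003, 0, 0, 0, 0],
    [0, 0, 0.012, 0, 0, 0],
    [0, 0, 0.012, 0, 0, 0],
    [0, 0, 0.003, 0, 0, 0],
    [0, 0, 0, 0, 0, 0]
  ]
}}

```text
time: 23.68
tcp_pos: [0.6096, -0.4769, 0.0126]
orientation: [-0.0, -0.048, 0.999, 0.0]
wrist_force: [-2.2, 2.3, -2.4]
gripper_width: 0.229
```

Request:
{"op": "move_arm", "data": {
  "commands": [
    [0, 0, 0, 0, 0, 0],
    [0, 0, 0, 0, 0, 0],
    [0, 0, 0, 0, 0, 0]
  ]
}}

```text
time: 24.05
tcp_pos: [0.6098, -0.4771, 0.0126]
orientation: [-0.0, -0.048, 0.999, 0.0]
wrist_force: [-2.5, 2.0, -1.7]
gripper_width: 0.22
```

Request:
{"op": "move_arm", "data": {
  "commands": [
    [0, 0, 0, 0, 0, 0],
    [0, 0, 0, 0, 0, 0],
    [0, 0, 0, 0, 0, 0],
    [0, 0, -0.01, 0, 0, 0],
    [0, 0, -0.02, 0, 0, 0]
  ],
  "hand": 0.036
}}

```text
time: 24.68
tcp_pos: [0.6094, -0.4768, 0.0428]
orientation: [-0.0, -0.047, 0.999, 0.001]
wrist_force: [-0.1, -0.2, 0.5]
gripper_width: 0.392
```

Request:
{"op": "move_arm", "data": {
  "commands": [
    [0, 0, -0.05, 0, 0, 0],
    [0, 0, -0.05, 0, 0, 0],
    [0, 0, -0.05, 0, 0, 0],
    [-0.007, 0.055, -0.018, 0, 0, 0],
    [-0.007, 0.055, 0, 0, 0, 0]
  ]
}}

```text
time: 25.3
tcp_pos: [0.6146, -0.3667, 0.216]
orientation: [0.003, -0.047, 0.999, -0.003]
wrist_force: [2.1, 0.6, 0.4]
gripper_width: 0.39
```

Request:
{"op": "move_arm", "data": {
  "commands": [
    [-0.007, 0.055, 0, 0, 0, 0],
    [-0.007, 0.055, 0, 0, 0, 0],
    [-0.007, 0.055, 0, 0, 0, 0],
    [-0.007, 0.055, 0, 0, 0, 0],
    [-0.007, 0.055, 0, 0, 0, 0]
  ],
  "hand": 0.05
}}

```text
time: 25.92
tcp_pos: [0.6224, -0.0876, 0.2129]
orientation: [0.001, -0.047, 0.999, -0.001]
wrist_force: [1.3, 0.9, 0.2]
gripper_width: 0.545
```

Request:
{"op": "move_arm", "data": {
  "commands": [
    [-0.007, 0.055, 0, 0, 0, 0],
    [-0.007, 0.055, 0, 0, 0, 0],
    [-0.007, 0.055, 0, 0, 0, 7.3],
    [0, 0, 0, 0, 0, 7.3],
    [0, 0, 0, 0, 0, 0]
  ]
}}

```text
time: 26.55
tcp_pos: [0.6277, 0.0775, 0.2124]
orientation: [0.001, 0.079, 0.997, -0.0]
wrist_force: [-0.4, -0.2, 0.5]
gripper_width: 0.544
```

```bash
python3 - <<'E'
from h import *
p,P,_=snap("wrist","w9.png");s=get_state();print(s["tcp_pos"])
b,t=bal(p,P,"yellow",np.array([.627,.076]),.016,171)
goal(b[0],b[1],.006,t)
p,P,_=snap("top","t9.png")
for t in tools(p,P): print(t)
E
```

```text
[0.62766352 0.07687861 0.21207717]
yellow balance [0.6274 0.0755] heading 170.5 coloured length 0.1519 half width 0.0104
goal (np.float64(0.6273776714177858), np.float64(0.07547203957180612), 0.006, np.float64(170.50841738002583)) shift mm [  0.5  -1.4 206.1] rot [0.  0.1 0.5] heading 171.0 t 26.6
('yellow', array([ 0.5569, -0.416 ]), np.float64(28.5), np.float64(0.2871), [431, 129, 82, 83])
('yellow', array([0.4198, 0.3442]), np.float64(-8.4), np.float64(0.2117), [204, 215, 18, 57])
```

View pics/t9.png

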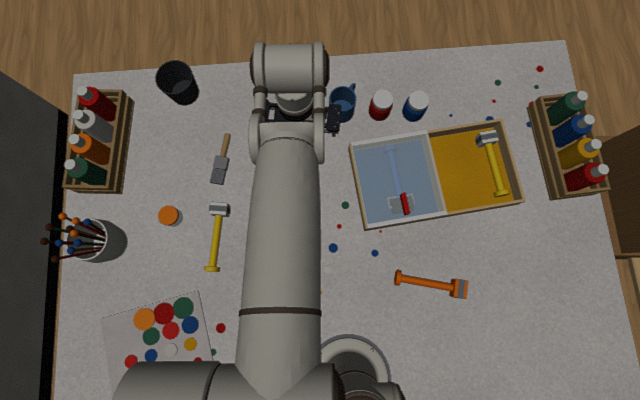

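Top view: mallet B lies in the −y lane of the yellow bay at (495,165), and mallet A is still at (217,235). Grasping C.

Request:
{"op": "move_arm", "data": {
  "commands": [
    [0.0005, -0.0014, 0.05, 0, 0, 0.5],
    [0, 0, 0.06, 0, 0, 0],
    [0, 0, 0.05, 0, 0, 0],
    [0, 0, 0.03, 0, 0, 0],
    [0, 0, 0.008, 0, 0, 0]
  ]
}}

```text
time: 27.28
tcp_pos: [0.625, 0.0749, 0.0106]
orientation: [-0.002, 0.084, 0.996, -0.0]
wrist_force: [-0.3, -1.3, 0.6]
gripper_width: 0.545
```

Request:
{"op": "move_arm", "data": {
  "commands": [
    [0, 0, 0, 0, 0, 0],
    [0, 0, 0, 0, 0, 0],
    [0, 0, 0, 0, 0, 0]
  ]
}}

```text
time: 27.65
tcp_pos: [0.6278, 0.0755, 0.0143]
orientation: [0.001, 0.084, 0.996, 0.0]
wrist_force: [-0.4, 0.7, -0.0]
gripper_width: 0.547
```

```bash
python3 -c "
from h import *
goal(.6274,.0755,.007,170.5);s=get_state();print(s['wrist_force'])"
```

```text
goal (0.6274, 0.0755, 0.007, 170.5) shift mm [ 0.4 -0.1  7.3] rot [ 0.   0.2 -0.1] heading 170.4 t 27.65
[-0.35721362  0.68507617 -0.03614609]
```

Request:
{"op": "move_arm", "data": {
  "commands": [
    [0, 0, 0.006, 0, 0, 0],
    [0, 0, 0, 0, 0, 0],
    [0, 0, 0, 0, 0, 0]
  ]
}}

```text
time: 28.02
tcp_pos: [0.6264, 0.0757, 0.0064]
orientation: [-0.0, 0.084, 0.996, -0.0]
wrist_force: [0.3, 0.3, -0.7]
gripper_width: 0.543
```

Request:
{"op": "move_arm", "data": {
  "commands": [
    [0, 0, 0, 0, 0, 0],
    [0, 0, 0, 0, 0, 0],
    [0, 0, 0, 0, 0, 0],
    [0, 0, 0, 0, 0, 0],
    [0, 0, 0, 0, 0, 0]
  ],
  "hand": 0.0,
  "grip_force": 45
}}

```text
time: 28.65
tcp_pos: [0.6266, 0.0758, 0.0067]
orientation: [0.0, 0.084, 0.996, 0.0]
wrist_force: [-0.3, 0.3, 0.2]
gripper_width: 0.224
```

Request:
{"op": "move_arm", "data": {
  "commands": [
    [0, 0, -0.02, 0, 0, 0],
    [0, 0, -0.04, 0, 0, 0],
    [0, 0, -0.045, 0, 0, 0],
    [0, 0, -0.045, 0, 0, 0],
    [0, 0, 0, 0, 0, 0]
  ]
}}

```text
time: 29.28
tcp_pos: [0.6295, 0.0754, 0.1616]
orientation: [0.005, 0.084, 0.996, -0.0]
wrist_force: [0.2, -0.3, -5.6]
gripper_width: 0.228
```

```bash
python3 -c "
from h import *
goal(.5126,-.4168,.15,185.4);s=get_state();print(s['wrist_force'],s['ft_torque'],s['gripper_width'])"
```

```text
goal (0.5126, -0.4168, 0.15, 185.4) shift mm [  32.8 -504.9   10.9] rot [ -0.    0.5 -15. ] heading 170.4 t 29.27
[ 0.16478046 -0.31479141 -5.63149052] [ 0.0057669  -0.02586908 -0.01904505] 0.22778513343572854
```

Request:
{"op": "move_arm", "data": {
  "commands": [
    [0.0036, -0.056, 0, 0, 0, 0],
    [0.0036, -0.056, 0, 0, 0, 0],
    [0.0036, -0.056, 0, 0, 0, 0],
    [0.0036, -0.056, 0, 0, 0, 0],
    [0.0036, -0.056, 0, 0, 0, 0]
  ]
}}

```text
time: 29.9
tcp_pos: [0.5595, -0.1981, 0.1534]
orientation: [-0.002, 0.084, 0.996, 0.001]
wrist_force: [1.1, 0.9, -6.5]
gripper_width: 0.227
```

Request:
{"op": "move_arm", "data": {
  "commands": [
    [0.0036, -0.056, 0, 0, 0, 0],
    [0.0036, -0.056, 0, 0, 0, 0],
    [0.0036, -0.056, 0, 0, 0, -7.5],
    [0.0, -0.05, 0, 0, 0, -7.5],
    [0, 0, 0, 0, 0, 0]
  ]
}}

```text
time: 30.52
tcp_pos: [0.5187, -0.4137, 0.1531]
orientation: [-0.002, -0.045, 0.999, 0.001]
wrist_force: [0.3, 1.1, -5.6]
gripper_width: 0.227
```

Request:
{"op": "move_arm", "data": {
  "commands": [
    [0, 0, 0.04, 0, 0, 0],
    [0, 0, 0, 0, 0, 0],
    [0, 0, 0, 0, 0, 0]
  ]
}}

```text
time: 30.9
tcp_pos: [0.5211, -0.4101, 0.1162]
orientation: [-0.0, -0.047, 0.999, 0.001]
wrist_force: [0.3, -1.2, -5.9]
gripper_width: 0.227
```

```bash
python3 - <<'E'
from h import *
goal(.5126,-.4168,.03,185.4);s=get_state();print(s['wrist_force'])
p,P,_=snap("wrist","w10.png")
x,y,z=crate(p,P,np.array([.5584,-.4125]),5.4)
w=(z>.048)&(z<.06)
for nm,s,t in(("-x wall",-x,y),("-y wall",-y,x)):
    k=w&(abs(t)<.09)&(s>.095)&(s<.14);print(nm,k.sum(),np.percentile(s[k],[2,50,98]).round(4) if k.sum() else None)
E
```

```text
goal (0.5126, -0.4168, 0.03, 185.4) shift mm [ 9.  -6.  86.2] rot [ 0.1 -0.  -0. ] heading -174.6 t 30.9
[ 0.25824057 -1.22364324 -5.85966929]
-x wall 3573 [0.12   0.1238 0.1276]
-y wall 1855 [0.1102 0.1132 0.1185]
```

View pics/w10.png

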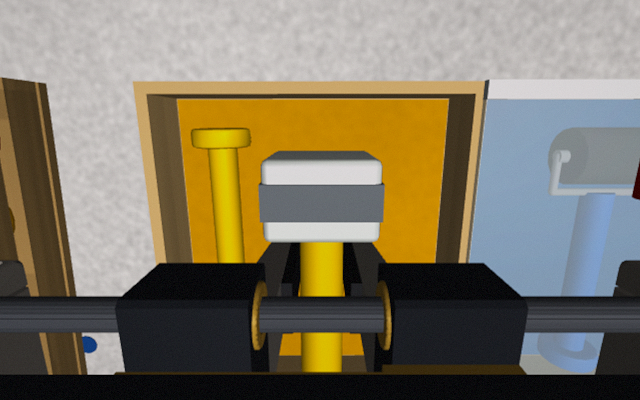

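Mallet C's head at (322,195) is over the middle of the yellow bay. B's knob is at (220,138) in the left lane, clear of it. Lowering.

Request:
{"op": "move_arm", "data": {
  "commands": [
    [0.0088, -0.006, 0, 0, 0, 0],
    [0, 0, 0.035, 0, 0, 0],
    [0, 0, 0.03, 0, 0, 0],
    [0, 0, 0.015, 0, 0, 0],
    [0, 0, 0, 0, 0, 0]
  ]
}}

```text
time: 31.58
tcp_pos: [0.5124, -0.4178, 0.0362]
orientation: [-0.0, -0.047, 0.999, 0.001]
wrist_force: [-0.6, -0.6, -5.6]
gripper_width: 0.224
```

Request:
{"op": "move_arm", "data": {
  "commands": [
    [0, 0, 0, 0, 0, 0],
    [0, 0, 0.005, 0, 0, 0],
    [0, 0, 0.005, 0, 0, 0],
    [0, 0, 0, 0, 0, 0],
    [0, 0, 0, 0, 0, 0]
  ]
}}

```text
time: 32.2
tcp_pos: [0.513, -0.4179, 0.0266]
orientation: [-0.0, -0.047, 0.999, 0.0]
wrist_force: [-0.8, 0.2, -6.2]
gripper_width: 0.23
```

```bash
python3 -c "
from h import *
goal(.5126,-.4168,.0127,185.4);s=get_state();print(s['wrist_force'])"
```

```text
goal (0.5126, -0.4168, 0.0127, 185.4) shift mm [ 0.3  1.1 13.9] rot [ 0. -0. -0.] heading -174.6 t 32.2
[-0.7620138   0.17108962 -6.16212689]
```

Request:
{"op": "move_arm", "data": {
  "commands": [
    [0, 0.001, 0.006, 0, 0, 0],
    [0, 0, 0.005, 0, 0, 0],
    [0, 0, 0.002, 0, 0, 0],
    [0, 0, 0, 0, 0, 0],
    [0, 0, 0, 0, 0, 0]
  ]
}}

```text
time: 32.83
tcp_pos: [0.513, -0.4171, 0.0138]
orientation: [0.0, -0.047, 0.999, -0.0]
wrist_force: [0.1, 0.5, -6.2]
gripper_width: 0.229
```

Request:
{"op": "move_arm", "data": {
  "commands": [
    [0, 0, 0.001, 0, 0, 0],
    [0, 0, 0, 0, 0, 0],
    [0, 0, 0, 0, 0, 0]
  ]
}}

```text
time: 33.2
tcp_pos: [0.5129, -0.417, 0.0127]
orientation: [0.0, -0.047, 0.999, -0.0]
wrist_force: [-0.9, -0.7, -5.8]
gripper_width: 0.227
```

Request:
{"op": "move_arm", "data": {
  "commands": [
    [0, 0, 0.001, 0, 0, 0],
    [0, 0, 0, 0, 0, 0],
    [0, 0, 0.0005, 0, 0, 0],
    [0, 0, 0, 0, 0, 0],
    [0, 0, 0, 0, 0, 0]
  ]
}}

```text
time: 33.83
tcp_pos: [0.513, -0.4171, 0.0126]
orientation: [-0.0, -0.047, 0.999, -0.0]
wrist_force: [-4.6, 3.6, 8.0]
gripper_width: 0.226
```

Request:
{"op": "move_arm", "data": {
  "commands": [
    [0, 0, 0, 0, 0, 0],
    [0, 0, 0, 0, 0, 0],
    [0, 0, 0, 0, 0, 0],
    [0, 0, -0.01, 0, 0, 0],
    [0, 0, -0.02, 0, 0, 0]
  ],
  "hand": 0.036
}}

```text
time: 34.45
tcp_pos: [0.5125, -0.4165, 0.0414]
orientation: [-0.0, -0.047, 0.999, 0.001]
wrist_force: [-1.9, 0.3, 0.3]
gripper_width: 0.387
```

Request:
{"op": "move_arm", "data": {
  "commands": [
    [0, 0, -0.05, 0, 0, 0],
    [0, 0, -0.055, 0, 0, 0],
    [0, 0, -0.05, 0, 0, 0],
    [-0.0067, 0.0568, -0.015, 0, 0, 0],
    [-0.0067, 0.0568, 0, 0, 0, 0]
  ]
}}

```text
time: 35.08
tcp_pos: [0.5168, -0.3027, 0.2155]
orientation: [0.003, -0.046, 0.999, -0.002]
wrist_force: [0.5, -0.7, -0.8]
gripper_width: 0.393
```

Request:
{"op": "move_arm", "data": {
  "commands": [
    [-0.0067, 0.0568, 0, 0, 0, 0],
    [-0.0067, 0.0568, 0, 0, 0, 0],
    [-0.0067, 0.0568, 0, 0, 0, 0],
    [-0.0067, 0.0568, 0, 0, 0, 0],
    [-0.0067, 0.0568, 0, 0, 0, 0]
  ],
  "hand": 0.05
}}

```text
time: 35.7
tcp_pos: [0.5228, -0.015, 0.2131]
orientation: [0.002, -0.047, 0.999, -0.0]
wrist_force: [1.1, -0.7, 0.3]
gripper_width: 0.541
```

Request:
{"op": "move_arm", "data": {
  "commands": [
    [-0.0067, 0.0568, 0, 0, 0, 0],
    [-0.0067, 0.0568, 0, 0, 0, 0],
    [-0.0067, 0.0568, 0, 0, 0, 0],
    [-0.0067, 0.0568, 0, 0, 0, 0],
    [-0.0067, 0.0568, 0, 0, 0, 0]
  ]
}}

```text
time: 36.33
tcp_pos: [0.5297, 0.2713, 0.2133]
orientation: [0.002, -0.047, 0.999, 0.0]
wrist_force: [0.8, -0.1, 0.9]
gripper_width: 0.546
```

Request:
{"op": "move_arm", "data": {
  "commands": [
    [-0.0067, 0.0568, 0, 0, 0, 6.8],
    [0, 0, 0, 0, 0, 6.8],
    [0, 0, 0, 0, 0, 0],
    [0, 0, 0, 0, 0, 0],
    [0, 0, 0, 0, 0, 0]
  ]
}}

```text
time: 36.95
tcp_pos: [0.5311, 0.3257, 0.2116]
orientation: [0.0, 0.072, 0.997, 0.0]
wrist_force: [-0.6, 0.6, 0.2]
gripper_width: 0.539
```

```bash
python3 - <<'E'
from h import *
p,P,_=snap("wrist","w11.png");s=get_state();print(s["tcp_pos"])
b,t=bal(p,P,"yellow",np.array([.456,.337]),.016,-8)
goal(b[0],b[1],.006,t+180)
E
```

```text
[0.53100789 0.32574196 0.21148752]
yellow balance [0.4569 0.339 ] heading -8.5 coloured length 0.1187 half width 0.0102
goal (np.float64(0.45685739617479815), np.float64(0.33901821771016627), 0.006, np.float64(171.4548098075832)) shift mm [ 75.4   2.4 205.5] rot [0.  0.  0.3] heading 171.7 t 37.0
```

View pics/w11.png

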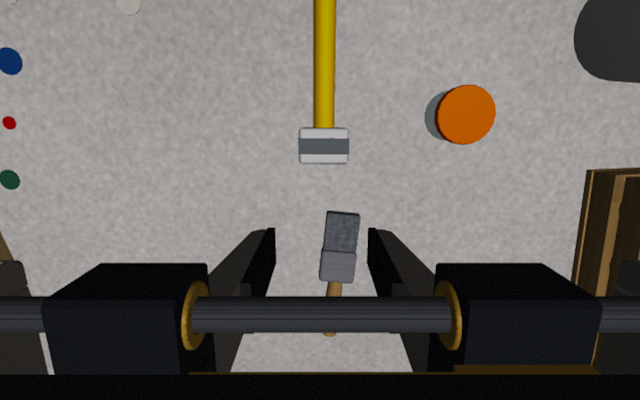

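Mallet A's head is at (323,146), unmoved. The brush at (340,245) and jar at (465,114) are clear of the fingers.

Request:
{"op": "move_arm", "data": {
  "commands": [
    [0.038, 0.001, 0, 0, 0, 0.3],
    [0.037, 0.001, 0, 0, 0, 0],
    [0, 0, 0.06, 0, 0, 0],
    [0, 0, 0.06, 0, 0, 0],
    [0, 0, 0.05, 0, 0, 0]
  ]
}}

```text
time: 37.62
tcp_pos: [0.4563, 0.3387, 0.0392]
orientation: [-0.0, 0.075, 0.997, -0.0]
wrist_force: [0.5, 0.4, 0.4]
gripper_width: 0.543
```

Request:
{"op": "move_arm", "data": {
  "commands": [
    [0, 0, 0.025, 0, 0, 0],
    [0, 0, 0, 0, 0, 0],
    [0, 0, 0, 0, 0, 0]
  ]
}}

```text
time: 38.0
tcp_pos: [0.4581, 0.3397, 0.0177]
orientation: [0.001, 0.075, 0.997, 0.001]
wrist_force: [0.1, -0.0, 0.8]
gripper_width: 0.541
```

```bash
python3 -c "
from h import *
goal(.4566,.3382,.007,171.5);s=get_state();print(s['wrist_force'])"
```

```text
goal (0.4566, 0.3382, 0.007, 171.5) shift mm [ 1.3 -1.7 10.7] rot [ 0.1  0.1 -0.1] heading 171.4 t 38.0
[ 0.05137133 -0.00104226  0.82459372]
```

Request:
{"op": "move_arm", "data": {
  "commands": [
    [0.001, -0.001, 0.006, 0, 0, 0],
    [0, 0, 0.004, 0, 0, 0],
    [0, 0, 0, 0, 0, 0],
    [0, 0, 0, 0, 0, 0]
  ]
}}

```text
time: 38.5
tcp_pos: [0.4558, 0.3385, 0.0062]
orientation: [0.0, 0.075, 0.997, 0.0]
wrist_force: [-0.3, 0.1, -0.8]
gripper_width: 0.545
```

Request:
{"op": "move_arm", "data": {
  "commands": [
    [0, 0, 0, 0, 0, 0],
    [0, 0, 0, 0, 0, 0],
    [0, 0, 0, 0, 0, 0],
    [0, 0, 0, 0, 0, 0],
    [0, 0, 0, 0, 0, 0]
  ],
  "hand": 0.0,
  "grip_force": 45
}}

```text
time: 39.12
tcp_pos: [0.4558, 0.3387, 0.0062]
orientation: [0.0, 0.075, 0.997, 0.0]
wrist_force: [-0.2, 2.3, -0.8]
gripper_width: 0.225
```

Request:
{"op": "move_arm", "data": {
  "commands": [
    [0, 0, -0.02, 0, 0, 0],
    [0, 0, -0.04, 0, 0, 0],
    [0, 0, -0.045, 0, 0, 0],
    [0, 0, -0.045, 0, 0, 0],
    [0, 0, 0, 0, 0, 0]
  ]
}}

```text
time: 39.75
tcp_pos: [0.4581, 0.3394, 0.1604]
orientation: [0.004, 0.075, 0.997, 0.002]
wrist_force: [0.5, 0.4, -8.7]
gripper_width: 0.229
```

```bash
python3 -c "
from h import *
goal(.5978,-.3405,.15,185.4);s=get_state();print(s['wrist_force'],s['ft_torque'],s['gripper_width'])"
```

```text
goal (0.5978, -0.3405, 0.15, 185.4) shift mm [-239.1 -651.7    9.3] rot [  0.2   0.4 -13.9] heading 171.5 t 39.75
[ 0.456943    0.37176117 -8.73483993] [ 0.03782279 -0.08625104  0.01711427] 0.2289678345428747
```

Request:
{"op": "move_arm", "data": {
  "commands": [
    [-0.0199, -0.0543, 0, 0, 0, 0],
    [-0.0199, -0.0543, 0, 0, 0, 0],
    [-0.0199, -0.0543, 0, 0, 0, 0],
    [-0.0199, -0.0543, 0, 0, 0, 0],
    [-0.0199, -0.0543, 0, 0, 0, 0]
  ]
}}

```text
time: 40.38
tcp_pos: [0.5116, 0.0535, 0.1531]
orientation: [-0.003, 0.075, 0.997, 0.0]
wrist_force: [0.8, -0.3, -7.0]
gripper_width: 0.229
```

Request:
{"op": "move_arm", "data": {
  "commands": [
    [-0.0199, -0.0543, 0, 0, 0, 0],
    [-0.0199, -0.0543, 0, 0, 0, 0],
    [-0.0199, -0.0543, 0, 0, 0, 0],
    [-0.0199, -0.0543, 0, 0, 0, 0],
    [-0.0199, -0.0543, 0, 0, 0, 0]
  ]
}}

```text
time: 41.0
tcp_pos: [0.57, -0.2288, 0.1525]
orientation: [-0.003, 0.075, 0.997, 0.001]
wrist_force: [1.5, 0.2, -7.0]
gripper_width: 0.228
```

Request:
{"op": "move_arm", "data": {
  "commands": [
    [-0.0199, -0.0543, 0, 0, 0, 0],
    [-0.0199, -0.0543, 0, 0, 0, -7],
    [0, 0, 0, 0, 0, -6.9],
    [0, 0, 0.02, 0, 0, 0],
    [0, 0, 0, 0, 0, 0]
  ]
}}

```text
time: 41.62
tcp_pos: [0.5922, -0.3384, 0.1303]
orientation: [-0.004, -0.046, 0.999, 0.003]
wrist_force: [-0.7, 0.9, -8.6]
gripper_width: 0.227
```

Request:
{"op": "move_arm", "data": {
  "commands": [
    [0, 0, 0, 0, 0, 0],
    [0, 0, 0, 0, 0, 0]
  ]
}}

```text
time: 41.88
tcp_pos: [0.5954, -0.3411, 0.1368]
orientation: [0.0, -0.047, 0.999, -0.0]
wrist_force: [-0.2, 0.7, -6.5]
gripper_width: 0.226
```

```bash
python3 - <<'E'
from h import *
goal(.5978,-.3405,.03,185.4);s=get_state();print(s['wrist_force'])
p,P,_=snap("wrist","w12.png")
E
```

```text
goal (0.5978, -0.3405, 0.03, 185.4) shift mm [ -2.4   0.4 106.8] rot [-0.  0. -0.] heading -174.6 t 41.88
[-0.21457305  0.70059762 -6.48770183]
```

View pics/w12.png

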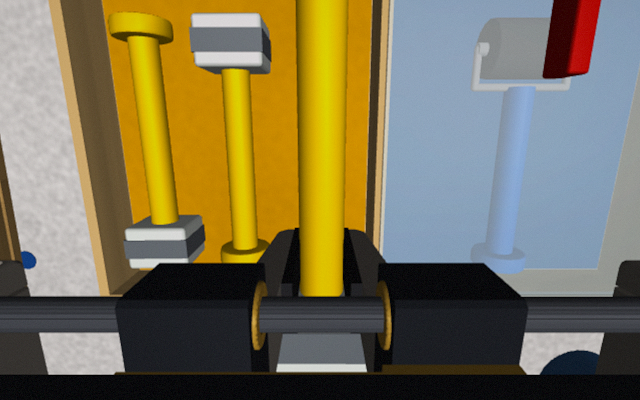

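B and C lie side by side in the left and middle lanes, and A hangs over the free right lane (divider at column 370). Lowering.

Request:
{"op": "move_arm", "data": {
  "commands": [
    [-0.002, 0.0005, 0.03, 0, 0, 0],
    [0, 0, 0.04, 0, 0, 0],
    [0, 0, 0.025, 0, 0, 0],
    [0, 0, 0, 0, 0, 0],
    [0, 0, 0, 0, 0, 0]
  ]
}}

```text
time: 42.55
tcp_pos: [0.5981, -0.3416, 0.0432]
orientation: [0.001, -0.047, 0.999, -0.001]
wrist_force: [0.0, 0.3, -6.5]
gripper_width: 0.227
```

Request:
{"op": "move_arm", "data": {
  "commands": [
    [0, 0, 0.008, 0, 0, 0],
    [0, 0, 0.007, 0, 0, 0],
    [0, 0, 0, 0, 0, 0],
    [0, 0, 0, 0, 0, 0]
  ]
}}

```text
time: 43.05
tcp_pos: [0.597, -0.3407, 0.0261]
orientation: [0.0, -0.047, 0.999, -0.0]
wrist_force: [0.8, 0.3, -7.0]
gripper_width: 0.227
```

```bash
python3 -c "
from h import *
goal(.5978,-.3405,.0125,185.4);s=get_state();print(s['wrist_force'])"
```

```text
goal (0.5978, -0.3405, 0.0125, 185.4) shift mm [-0.8  0.2 13.6] rot [-0.   0.  -0.1] heading -174.7 t 43.05
[ 0.80733698  0.25592593 -7.03324057]
```

Request:
{"op": "move_arm", "data": {
  "commands": [
    [0, 0, 0.006, 0, 0, 0],
    [0, 0, 0.005, 0, 0, 0],
    [0, 0, 0.0015, 0, 0, 0],
    [0, 0, 0, 0, 0, 0],
    [0, 0, 0, 0, 0, 0]
  ]
}}

```text
time: 43.68
tcp_pos: [0.5971, -0.3408, 0.0138]
orientation: [0.0, -0.047, 0.999, -0.0]
wrist_force: [1.0, 0.6, -7.0]
gripper_width: 0.224
```

Request:
{"op": "move_arm", "data": {
  "commands": [
    [0, 0, 0.001, 0, 0, 0],
    [0, 0, 0, 0, 0, 0],
    [0, 0, 0, 0, 0, 0]
  ]
}}

```text
time: 44.05
tcp_pos: [0.597, -0.3407, 0.0126]
orientation: [0.0, -0.047, 0.999, -0.0]
wrist_force: [-0.8, -0.0, -8.2]
gripper_width: 0.224
```

Request:
{"op": "move_arm", "data": {
  "commands": [
    [0, 0, 0.0007, 0, 0, 0],
    [0, 0, 0, 0, 0, 0],
    [0, 0, 0, 0, 0, 0]
  ]
}}

```text
time: 44.42
tcp_pos: [0.597, -0.3408, 0.0122]
orientation: [0.0, -0.047, 0.999, -0.0]
wrist_force: [-1.1, 1.3, -4.6]
gripper_width: 0.23
```

Touched down. Next: one small nudge, release, lift and move clear so the top camera can check.

Request:
{"op": "move_arm", "data": {
  "commands": [
    [0, 0, 0.0006, 0, 0, 0],
    [0, 0, 0, 0, 0, 0],
    [0, 0, 0, 0, 0, 0]
  ]
}}

```text
time: 44.8
tcp_pos: [0.597, -0.3408, 0.0122]
orientation: [0.0, -0.047, 0.999, -0.0]
wrist_force: [-4.4, 2.5, 3.1]
gripper_width: 0.23
```

Request:
{"op": "move_arm", "data": {
  "commands": [
    [0, 0, 0, 0, 0, 0],
    [0, 0, 0, 0, 0, 0],
    [0, 0, 0, 0, 0, 0],
    [0, 0, -0.01, 0, 0, 0],
    [0, 0, -0.02, 0, 0, 0]
  ],
  "hand": 0.036
}}

```text
time: 45.42
tcp_pos: [0.5965, -0.3404, 0.0417]
orientation: [-0.0, -0.047, 0.999, 0.0]
wrist_force: [-0.2, 0.7, -0.5]
gripper_width: 0.388
```

Request:
{"op": "move_arm", "data": {
  "commands": [
    [0, 0, -0.05, 0, 0, 0],
    [0, 0, -0.055, 0, 0, 0],
    [0, 0, -0.05, 0, 0, 0],
    [-0.005, 0.0568, -0.02, 0, 0, 0],
    [-0.005, 0.0568, 0, 0, 0, 0]
  ]
}}

```text
time: 46.05
tcp_pos: [0.5978, -0.2268, 0.2215]
orientation: [0.003, -0.046, 0.999, -0.002]
wrist_force: [1.3, 0.1, -0.5]
gripper_width: 0.391
```

Request:
{"op": "move_arm", "data": {
  "commands": [
    [0, 0.0568, 0, 0, 0, 0],
    [0, 0.0568, 0, 0, 0, 0],
    [0, 0.0568, 0, 0, 0, 0],
    [0, 0.0568, 0, 0, 0, 0],
    [0, 0.0568, 0, 0, 0, 0]
  ]
}}

```text
time: 46.68
tcp_pos: [0.5699, 0.0578, 0.2184]
orientation: [0.002, -0.047, 0.999, -0.0]
wrist_force: [0.9, 0.3, -0.1]
gripper_width: 0.392
```

Request:
{"op": "move_arm", "data": {
  "commands": [
    [0, 0.0568, 0, 0, 0, 0],
    [0, 0.05, 0, 0, 0, 0],
    [0, 0, 0, 0, 0, 0],
    [0, 0, 0, 0, 0, 0],
    [0, 0, 0, 0, 0, 0]
  ]
}}

```text
time: 47.3
tcp_pos: [0.5603, 0.1611, 0.2168]
orientation: [0.0, -0.046, 0.999, -0.0]
wrist_force: [-0.1, -0.4, 0.3]
gripper_width: 0.394
```

```bash
python3 - <<'E'
from h import *
p,P,_=snap("top");p2,_,_=snap("side")
cv2.imwrite("pics/fin.png",np.hstack([cv2.resize(p[100:250,330:540,::-1],(420,300)),cv2.resize(p2[150:,200:580,::-1],(380,300))]))
x,y,z=crate(p,P,np.array([.5584,-.4125]),5.4)
k=(abs(x)<.118)&(abs(y)<.108);print("max z in yellow bay",np.percentile(z[k],[99,99.9]))
for l in(-.069,0,.068):
    q=k&(abs(y-l)<.012)&(z>.03);print(l,"x",np.percentile(x[q],[1,99]).round(3),"z head/knob ends",[np.percentile(z[q&(x>a)&(x<b)],95).round(3) for a,b in((-.1,-.07),(-.03,.03),(.07,.1))])
x,y,z=crate(p,P,np.array([.537,-.187]),5.4);q=(z>.057)&(z<.068)&(abs(x)<.12)&(abs(y)<.15);print("cover y",np.percentile(y[q],[1,99]).round(3))
E
```

```text
max z in yellow bay [0.05288208 0.05549511]
-0.069 x [-0.097  0.096] z head/knob ends [np.float64(0.051), np.float64(0.041), np.float64(0.054)]
0 x [-0.097  0.096] z head/knob ends [np.float64(0.053), np.float64(0.041), np.float64(0.051)]
0.068 x [-0.097  0.095] z head/knob ends [np.float64(0.05), np.float64(0.041), np.float64(0.053)]
cover y [-0.111  0.113]
```

View pics/fin.png

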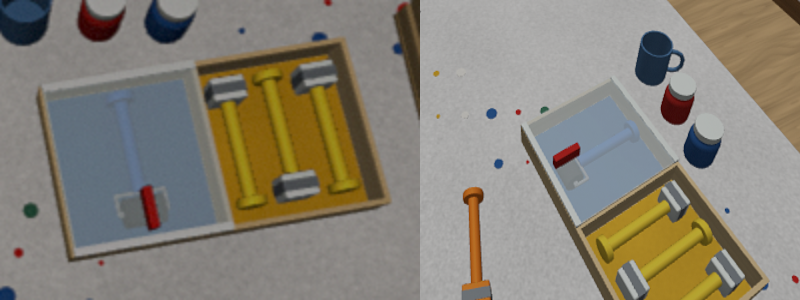

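The final view shows all three mallets flat and side by side on yellow, and the roller under the cover on blue. Handing in.

```bash
python3 -c "
from bench import job
print(job.hand_in())"
```

```text
the job is handed in; nothing more can be done
None
```

The tools are put away as asked and the job is handed in, at about 47 s on the robot's clock. I laid the one ink roller present in the blue bay and slid the cover to its stop over it. Then I laid all three mallets side by side in the yellow bay. Each tool was held at its balance point and set down until the force reading showed contact before I let go.

**Last checks:**
- The mallets lie level in lanes about 69 mm apart, each spanning about ±97 mm of the bay's length.
- The cover edges are symmetric about the blue bay.
- The arm was clear of everything, and the orange look-alike, mug and paint jars are where they were. The final pictures did not show the brush and small jar; I did not touch them.

**What disagreed:**
- **Cover travel:** it measured 219 mm, not 228 mm. The bar and cover edges are centred on the blue bay, so the cover most likely started about 9 mm off zero.
- **Force at the stop:** pushing the cover against its stop with the fingers briefly gave about 44 N sideways and 32 N vertically at the wrist. That is well under the 120 N wrist limit. The 40 N limit is for the arm or gripper body, which I believe touched nothing.

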